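# Close the compressor, then hold its drive ball up to the microscope

### The arm

A 7-joint arm with a two-finger parallel gripper is mounted at the origin on the work surface. World frame = base frame: x ahead of the robot, y to its left, z up, the work surface at z = 0. Lengths are in m, angles in rad, forces in N, time in s.
With the tool pointing down it reaches from about 0.425 to 0.925 m from the base axis. Payload 6.8 kg.
Tool frame: the origin (TCP) lies between the finger pads; the fingertips stand r.tip_extent ahead of it and the grasp point (between the pads) lies 5 mm behind it (r.tip_extent is the distance from the TCP to the fingertips, in m); y points along the fingers, x is the direction in which the jaws open and shut, and the axes are right-handed (so a half turn about y gives the same grasp; the last joint's range is limited). The gripper opens to 85 mm and grips with 20 to 120 N. Pads are 22 mm wide; open, the fingers measure 114 mm over their backs; the gripper's body (76 mm by 85 mm) begins 54 mm behind the grasp point. The pads swing forward as they close: fully open they stand 13 mm farther back than shut.
Start: joints at [1.213, 0.477, 0.022, 1.555, -0.011, 1.109, -0.083], TCP at [0.167, -0.654, 0.245] pointing down, gripper open.
Joint ranges: [-2.96, 2.96], [-0.34, 2.1], [-1.41, 1.46], [0.24, 2.44], [-1.37, 4.51], [0.17, 1.92], [-2.96, 2.96]. Speed limits (rad/s): [2.39, 2.39, 3.14, 3.14, 3.14, 3.14, 3.14].

### API

Orientations are given as a rotation vector (axis times angle).
In Python, from bench import r gives the robot as it stands.
- The arm moves only by the tool send_rows, never from a script. Its argument "plan" is a list of rows, each a list of 5 numbers: the shift along the tool's x, y, z in cm, then the turn about the tool's y in degrees, then the opening, from 0 (shut) to 1 (fully open). In form: [[dx, dy, dz, spin, grip], ...]. A call has 1 to 12 rows; each row shifts and turns the commanded pose from where the row before left it, along the tool's axes as they then stand; what a row does not reach is not made up. A row lasts 1/8 s, in which the tool goes at most 62.5 mm and 10.7 degrees, less where a joint would pass 70% of its speed; a pose out of reach is approached as far as the arm can. A call is refused whole if a number of a shift passes 6.25 or a number of a turn 10.7, either way. A call with a gripper value outside its range is refused whole. The fingers move at their own pace and stop on an object; "force" is the grip in N (left out, the last holds). Time passes only in rows, so rows that do not move let the fingers close. It gives the time, the measured TCP pose, the force and the opening at its end, in the units of the state.
- r.get_obs(): the state, without advancing time (a new reading comes with each control period).
- r.grab_frame(name): name is "side" or "top" or "wrist"; returns a dict with "image" (480x640x3 uint8, red, green, blue), "camera_matrix" (3x3 intrinsics, pixels), "cam_to_world" (4x4, takes a point from camera to world coordinates). Camera axes: x right, y down, z forward; pixel columns grow to the right and rows downward; lengths in m; the calibration is good to about 2 mm. The wrist camera is an equidistant fisheye: a pixel r from the principal point sees the ray r / f radians off the axis. A picture is of the moment at which its call begins. There is no depth.
- r.hand_in(): hands the job in, once; it reports no verdict.
Trained networks look in the newest picture that a camera, given by its name, has taken for a name from the list of things; names that differ only in an ending like _2 or _b are one class to them, and where a whole thing is asked for, a point or a joint stands for the part that bears it (a point fixed in the world has none). Each returns a list of dicts, best first, with "p" (0 to 1); they miss things now and then, are a little off and sometimes report something else, mostly with a low value. They report only what shows in the picture. A call takes as long as a camera call. They do not tell look-alikes from the thing itself.
- r.recognise(camera, target): "rect" ([left, top, right, bottom] in pixels, round what is visible of it).
The state is a dict: "clock": time; "joints": joint angles; "qvel": joint speeds; "tau": joint torques, N m; "tcp_pos": TCP position; "orientation": TCP orientation; "contact_force": force on the tool from outside, world axes, zero at the start; "moment": the same for the moment, N m; "grip_width": finger opening in m.
Only numpy, scipy, OpenCV 4.12 (cv2) and the standard library are available. Lean on these libraries where they do the work, as an engineer would, in place of code of your own. Each camera call takes 0.05 s, during which the arm holds its last target.

### The job

The compressor has to wait while one of its steel drive balls is inspected: first push both dust caps fully home on its two ports so that no dirt gets in. Then pick up the inspection tray by its handle and carry it to the digital microscope without letting the ball out of its pocket, and without touching the microscope or disturbing the other things on the bench. Finish holding the tray in the gripper, level and still, with the ball about 80 mm straight out from the microscope's lens (on the line of its barrel); do not put it down.

Things in the scene. Friction and masses are not known exactly. Their poses are not given: they have to be found in the camera images.
- compressor: car air-conditioning compressor of cast aluminium, lying on a plank, fixed to the bench; 130 x 215 x 143 mm over plank, housing and belt pulley, plus a flat port pad whose top is 150 mm above the bench. Origin on the bench under its middle; its y axis runs along the shaft, the belt pulley (122 mm across) at the +y end; z up. Two round ports stand 16 mm up from the pad: suction at y = -44 mm, discharge at y = +12 mm, both at x = 0
- cap_suction (a joint): how far the red suction cap is pushed down, in m: 0 = only set on its port, standing 10 mm above the pad; 0.010 = fully home, its foot on the pad. It starts between 0 and 0.004, sits snugly (about 7 N moves it, no spring) and stays where it is left
- cap_suction_top (a point): centre of the flat top of the red suction cap (32 mm across, 20 mm tall), moves with it; z is up. Its height is 170 mm above the bench when the cap is home
- cap_discharge (a joint): the same for the yellow discharge cap: 0 = only set on its port, 0.010 = fully home; starts between 0 and 0.004, about 7 N moves it, stays where it is left
- cap_discharge_top (a point): centre of the flat top of the yellow discharge cap (26 mm across, 20 mm tall), moves with it; 170 mm above the bench when home
- tray: inspection tray, about 0.16 kg: blue plate in a shallow steel pan, 96 x 86 mm, edge 13 mm high, with a black handle. Origin at the underside below the pocket's middle; z up; x points from handle to pan. The handle bar runs from x = -62 to -152 mm, 16 mm wide (y), 14 mm thick, its middle 34 mm above the underside, nothing under or beside it. The weight hangs 90 mm ahead of its middle: grip firmly
- tray_grip (a point): middle of the handle bar of the tray, 107 mm from the middle of the pocket and 34 mm above the tray's underside; axes as the tray's
- tray_pocket (a point): middle of the round pocket (30 mm wide, 2.5 mm deep) in the tray, at the height where the ball's centre lies: 14.5 mm above the tray's underside; axes as the tray's
- ball: the compressor's drive ball, polished steel, 20 mm, lying loose in the tray's pocket, where it can roll a little; it rolls out over the rim if the tray is tipped about 40 degrees or jerked
- ball_center (a point): centre of the ball
- scope: digital microscope on a stand, fixed to the bench: black round foot 110 mm across, upright post 400 mm tall (14 mm thick), and on it a black barrel (34 mm thick, 110 mm long) clamped at a height that differs from time to time, looking down at 45 degrees. Origin on the bench under the post; the barrel looks towards -y of this frame and lies in its y-z plane; z up
- scope_lens (a point): middle of the lens face at the lower end of the barrel; axes as the scope's: the barrel looks along (0, -0.707, -0.707)
- scope_focus (a point): the point 80 mm straight out from the lens, where the ball is to be held; between 180 and 240 mm above the bench
- hammer: hammer lying on the bench, 260 mm long; origin under the middle of its length; leave it
- pulley: loose dark belt pulley lying flat, 110 mm across, 28 mm high; origin under its middle; leave it
- bearing: dark bearing ring lying flat, 52 mm across, 15 mm high; origin under its middle; leave it
There are look-alikes about, which are no part of the job. Of the things that look like the tray, the largest one is meant.

How it is judged:
By the outcome, as a careful person would: the job done as asked, in the order asked, and still so for the second after the job is handed in, while the arm keeps its last pose, push and grip.
It also fails if it takes over 66 s, if anything falls off the work surface, if the arm or the gripper's body presses on something with over 40 N, if the wrist force passes 120 N, or if a joint passes its speed limit or range.

## Working session

There is one attempt and no reset: what is moved stays moved. The work goes in short steps, Python scripts to look and compute and a tool call to move; the robot and the scene stay as the last step left them, time stands still between calls to the robot, and variables do not carry over. Pictures are saved under pics/ and viewed, and the job is handed in when it is done.

Besides the shell and the picture viewer there is one more tool, called after "Request:" as name(argument=value, ...), one argument or row to a line, values as JSON. send_rows: Moves the arm, as the interface text tells. Its arguments: {"type":"object","properties":{"plan":{"type":"array","items":{"type":"array","items":{"type":"number"}}},"force":{"type":"number"}},"required":["plan"]}

```bash
ls; mkdir -p pics
python3 - <<'E'
from bench import r
import cv2
o=r.get_obs(); print({k:o[k] for k in o}); print(r.tip_extent)
for n in ("side","top","wrist"):
    f=r.grab_frame(n); cv2.imwrite(f"pics/{n}0.png",f["image"][:,:,::-1]); print(n,f["camera_matrix"],f["cam_to_world"])
    for t in ("compressor","cap_suction","cap_discharge","tray","ball","scope","scope_lens","hammer","pulley","bearing"):
        print(n,t,[(x["rect"],round(x["p"],2)) for x in r.recognise(n,t)])
E
```

```text
pics
{'clock': 0.0, 'joints': array([ 1.21296068,  0.47780821,  0.02234805,  1.55645803, -0.0114855 ,
        1.10928399, -0.08311089]), 'qvel': array([-0.00102339,  0.00156079,  0.00026472,  0.00119541,  0.00134853,
       -0.00077976, -0.0002234 ]), 'tau': array([-1.17380412e-03, -5.96452904e+01,  1.60788663e+00, -2.81197894e+01,
        1.24062819e-02,  9.52763774e-03, -1.40285181e-05]), 'tcp_pos': array([ 0.16666345, -0.65351746,  0.24431764]), 'orientation': array([-1.31601599,  1.02439968, -1.02184268]), 'contact_force': array([0.8788484 , 0.10308914, 0.69284325]), 'moment': array([-0.00662943,  0.002177  , -0.03750745]), 'grip_width': 0.0856308644879611}
0.014
side [[533.64794125   0.         319.40197163]
 [  0.         533.64794125 241.96839875]
 [  0.           0.           1.        ]] [[-0.97026133 -0.14635238  0.19280542  0.32220252]
 [-0.24195673  0.56313967 -0.79014597  1.04493503]
 [ 0.00706337 -0.81329865 -0.58180359  0.95437733]
 [ 0.          0.          0.          1.        ]]
side compressor [([274.3, 231.3, 354.8, 325.8], 0.73), ([314.6, 222.7, 380.1, 241.1], 0
[... 1508 characters left out ...]
321.4, 331.5], 0.92)]
top pulley [([199.7, 195.5, 236.5, 235.5], 0.61)]
top bearing [([196.8, 278.1, 219.8, 299.2], 0.61)]
wrist [[371.64829954   0.         325.23362939]
 [  0.         371.64829954 241.01774507]
 [  0.           0.           1.        ]] [[ 2.47501614e-01 -9.29012045e-01 -2.75099202e-01  2.36647691e-01]
 [-9.68887053e-01 -2.37582192e-01 -6.93727642e-02 -6.36197064e-01]
 [-9.10537841e-04  2.83709926e-01 -9.58909719e-01  3.74090645e-01]
 [ 0.00000000e+00  0.00000000e+00  0.00000000e+00  1.00000000e+00]]
wrist compressor []
wrist cap_suction []
wrist cap_discharge []
wrist tray []
wrist ball []
wrist scope []
wrist scope_lens []
wrist hammer []
wrist pulley []
wrist bearing []
```

View pics/side0.png

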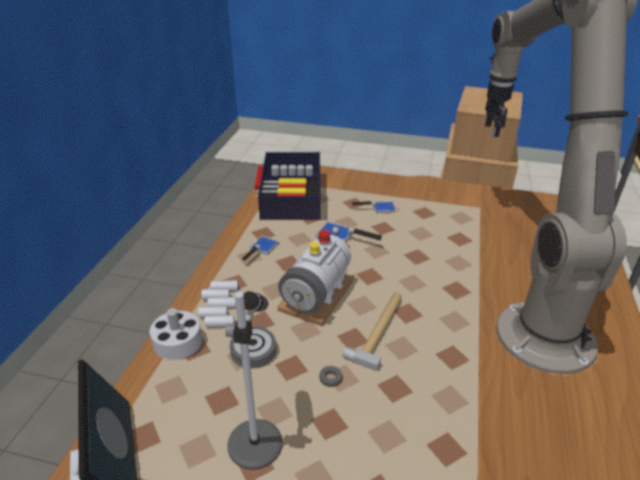

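View pics/top0.png

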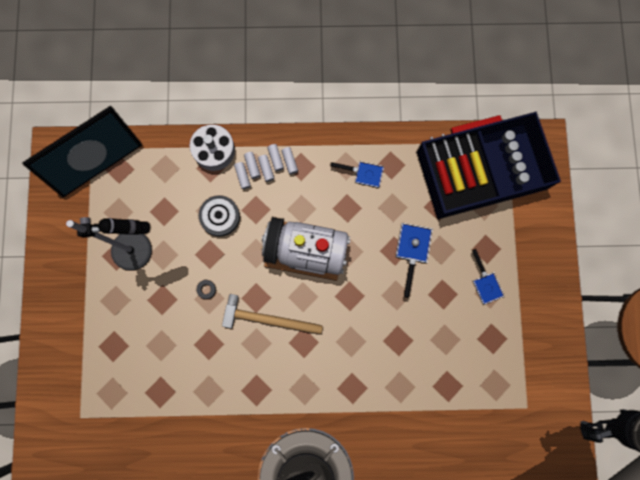

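View pics/wrist0.png

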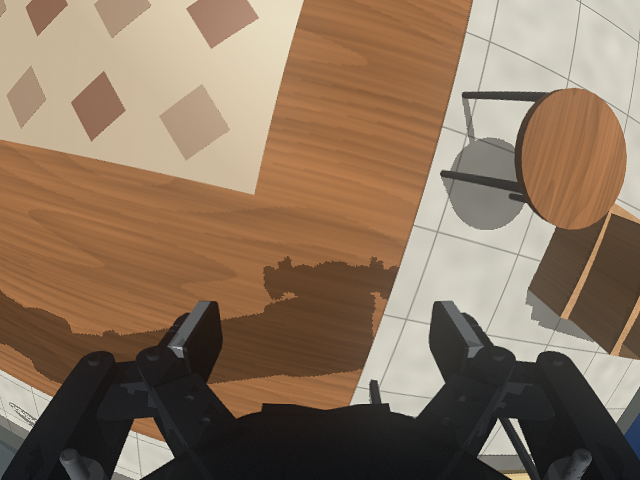

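Run:
```python
import cv2, numpy as np
t=cv2.imread("pics/top0.png"); s=cv2.imread("pics/side0.png")
def crop(im,x0,y0,x1,y1,k): return cv2.resize(im[y0:y1,x0:x1],None,fx=k,fy=k,interpolation=cv2.INTER_CUBIC)
cv2.imwrite("pics/c_scope_top.png",crop(t,50,190,180,290,6))
cv2.imwrite("pics/c_tray_top.png",crop(t,320,140,520,310,4))
cv2.imwrite("pics/c_comp_top.png",crop(t,250,205,360,290,7))
cv2.imwrite("pics/c_scope_side.png",crop(s,180,270,320,480,3))
cv2.imwrite("pics/c_comp_side.png",crop(s,230,190,410,330,4))
```

```text
(no output)
```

View pics/c_scope_top.png

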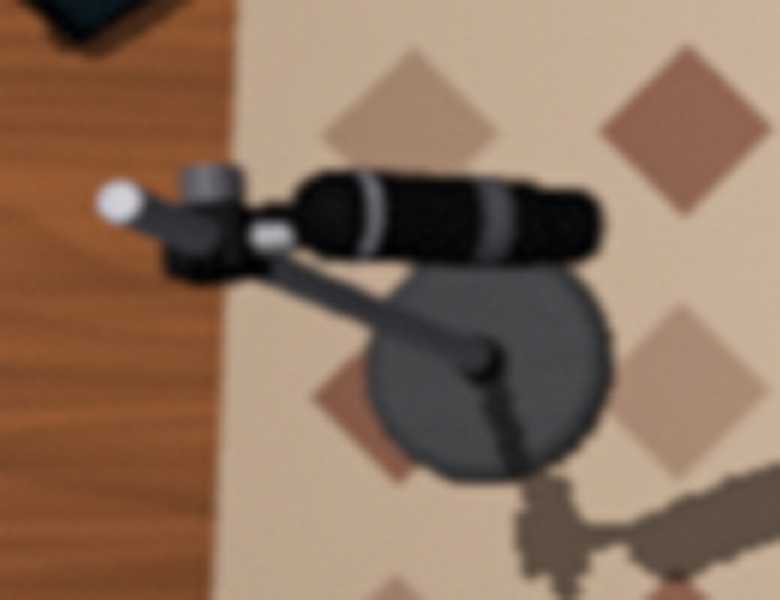

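View pics/c_tray_top.png

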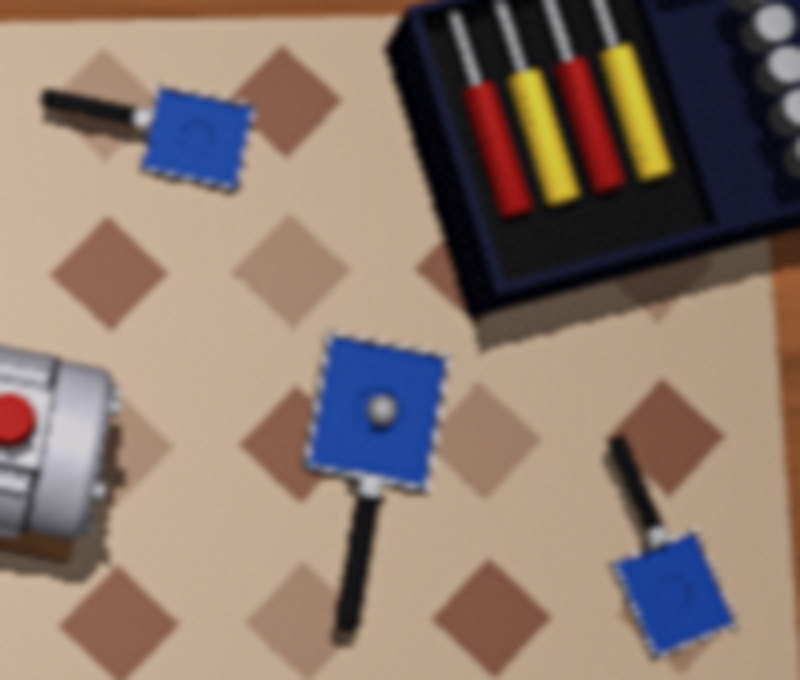

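View pics/c_comp_top.png

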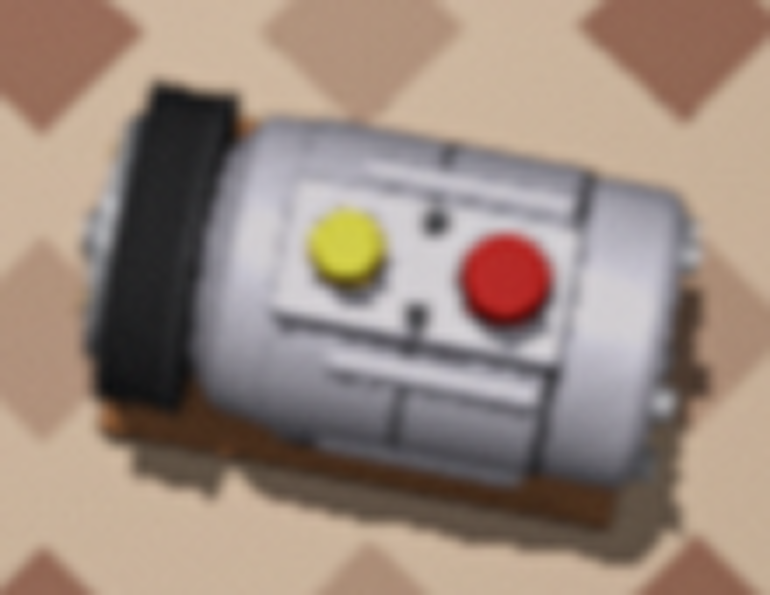

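View pics/c_scope_side.png

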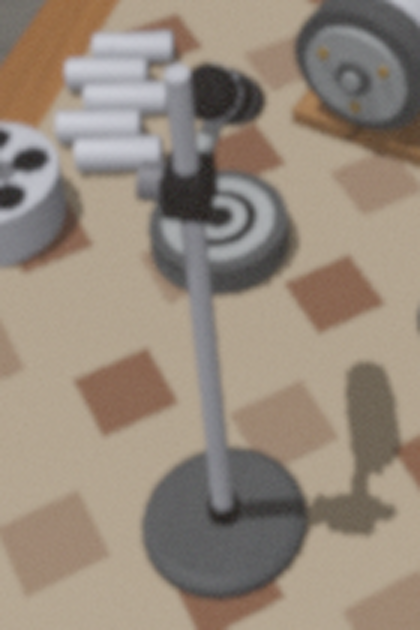

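View pics/c_comp_side.png

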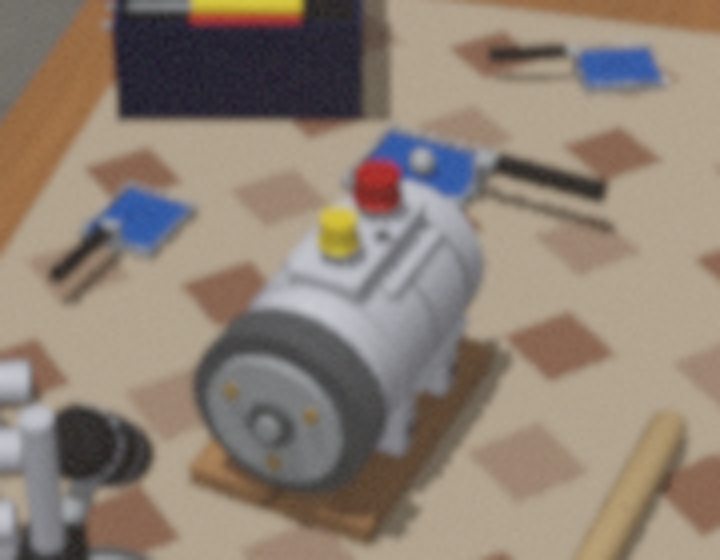

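```bash
cat > h.py <<'E'
import numpy as np, pickle
from scipy.spatial.transform import Rotation as R
K={'side':np.array([[533.64794125,0,319.40197163],[0,533.64794125,241.96839875],[0,0,1]]),
'top':np.array([[569.22577194,0,317.08002133],[0,569.22577194,240.53005559],[0,0,1]])}
T={'side':np.array([[-0.97026133,-0.14635238,0.19280542,0.32220252],[-0.24195673,0.56313967,-0.79014597,1.04493503],[0.00706337,-0.81329865,-0.58180359,0.95437733],[0,0,0,1]]),
'top':np.array([[-0.01935263,-0.98792735,0.15370436,0.37556704],[-0.99977038,0.01770689,-0.01206902,-0.02218542],[0.00920169,-0.15390263,-0.98804317,1.52758344],[0,0,0,1]])}
def ray(c,uv):
    d=np.linalg.inv(K[c])@[uv[0],uv[1],1]; d=T[c][:3,:3]@d; return T[c][:3,3],d/np.linalg.norm(d)
def onz(c,uv,z):
    o,d=ray(c,uv); return o+d*(z-o[2])/d[2]
def tri(*obs):
    A=np.zeros((3,3));b=np.zeros(3)
    for c,uv in obs:
        o,d=ray(c,uv); P=np.eye(3)-np.outer(d,d); A+=P;b+=P@o
    p=np.linalg.solve(A,b); res=[np.linalg.norm((np.eye(3)-np.outer(d,d))@(p-o)) for o,d in (ray(c,uv) for c,uv in obs)]
    return p,res
def proj(c,p):
    q=np.linalg.inv(T[c])@np.r_[p,1]; q=K[c]@q[:3]; return q[:2]/q[2]
def toolaxes(o): return R.from_rotvec(o['orientation']).as_matrix()
E
python3 - <<'E'
from h import *
np.set_printoptions(precision=4,suppress=True)
cr=lambda x0,y0,k,u,v:((u+.5)/k+x0-.5,(v+.5)/k+y0-.5)
# caps top centre
y_t=cr(250,205,7,346,245); r_t=cr(250,205,7,506,277)
y_s=cr(230,190,4,339,219); r_s=cr(230,190,4,378,171)
for n,t,s in(("yel",y_t,y_s),("red",r_t,r_s)):
    print(n,tri(("top",t),("side",s)),onz("top",t,.177),onz("side",s,.177))
# tray
b_t=cr(320,140,4,381,410); b_s=cr(230,190,4,424,161)
print("ball",tri(("top",b_t),("side",b_s)),onz("top",b_t,.0145))
for n,u,v,z in(("c1",330,337,.013),("c2",447,357,.013),("c3",426,490,.013),("c4",306,465,.013),("hnear",370,497,.034),("hend",345,634,.034)):
    print(n,onz("top",cr(320,140,4,u,v),z))
print("hend tri",tri(("top",cr(320,140,4,345,634)),("side",cr(230,190,4,604,187))))
print("hnear tri",tri(("top",cr(320,140,4,370,497)),("side",cr(230,190,4,497,164))))
# scope
print("foot",onz("top",cr(50,190,6,482,362),.01),onz("side",cr(180,270,3,222,514),.01))
print("ptop",tri(("top",cr(50,190,6,118,202)),("side",cr(180,270,3,178,73))))
E
```

```text
yel (array([0.5887, 0.0047, 0.1787]), [np.float64(0.00016335517944922914), np.float64(0.0001633551794489547)]) [0.5888 0.0047 0.177 ] [0.5894 0.0023 0.177 ]
red (array([ 0.5766, -0.0498,  0.1806]), [np.float64(0.00048328675293796857), np.float64(0.00048328675293792754)]) [ 0.5767 -0.05    0.177 ] [ 0.5783 -0.055   0.177 ]
ball (array([ 0.6005, -0.3035,  0.0172]), [np.float64(0.0009785236352697474), np.float64(0.0009785236352697043)]) [ 0.6019 -0.304   0.0145]
c1 [ 0.6527 -0.2719  0.013 ]
c2 [ 0.6376 -0.3506  0.013 ]
c3 [ 0.5473 -0.332   0.013 ]
c4 [ 0.5657 -0.2521  0.013 ]
hnear [ 0.541  -0.2904  0.034 ]
hend [ 0.4512 -0.2699  0.034 ]
hend tri (array([ 0.4527, -0.2685,  0.0417]), [np.float64(0.0018976468572733053), np.float64(0.0018976468572732214)])
hnear tri (array([ 0.5404, -0.2906,  0.0332]), [np.float64(0.0006327276084687138), np.float64(0.0006327276084687962)])
foot [0.5952 0.4619 0.01  ] [0.5969 0.4584 0.01  ]
ptop (array([0.5944, 0.4602, 0.4003]), [np.float64(0.000485069098165822), np.float64(0.0004850690981658719)])
```

Run:
```python
from h import *
from bench import r
np.set_printoptions(precision=4,suppress=True)
o=r.get_obs(); M=toolaxes(o); print(M, o['clock'])
p=o['tcp_pos']
for n,t in(("red",[.5766,-.0498,.21]),("yel",[.5887,.0047,.21]),("grip",[.4962,-.28,.2])):
    d=np.array(t)-p; print(n,d, "tool",M.T@d*100)
# compressor y axis angle, tray angle
print(np.degrees(np.arctan2(-.0121,.0545)))
```

```text
[[ 0.2472 -0.      0.969 ]
 [-0.969  -0.      0.2472]
 [ 0.     -1.     -0.    ]] 1.65
red [ 0.4098  0.6043 -0.0353] tool [-48.424    3.5288  54.6394]
yel [ 0.4219  0.6588 -0.0353] tool [-53.4058   3.5288  57.159 ]
grip [ 0.3294  0.3741 -0.0453] tool [-28.1054   4.529   41.1591]
-12.517675830621853
```

Request:
send_rows(
  plan=[
    [0,0,0,8.9,0],
    [0,0,0,8.9,0],
    [0,0,0,8.9,0],
    [-2,0,0.8,0,0],
    [-4,0,1.6,0,0],
    [-4,0,1.6,0,0],
    [-4,0,1.6,0,0],
    [-4,0,1.6,0,0],
    [-4,0,1.6,0,0],
    [-4,0,1.6,0,0],
    [-4,0,1.6,0,0],
    [-4,0,1.6,0,0],
  ],
  force=60,
)

```text
clock: 3.15
tcp_pos: [0.3736, -0.3484, 0.2455]
orientation: [-1.102, 1.362, -1.363]
contact_force: [0.6, -0.1, -0.2]
grip_width: 0.0003
```

Run:
```python
from h import *
from bench import r
np.set_printoptions(precision=4,suppress=True)
o=r.get_obs(); M=toolaxes(o); print(M, o['clock'],o['tcp_pos'],o['joints'],o['grip_width'],o['contact_force'])
p=o['tcp_pos']
for n,t in(("red",[.5766,-.0498,.215]),("yel",[.5887,.0047,.215])):
    d=np.array(t)-p; print(n,d, "tool",M.T@d*100)
```

```text
[[-0.2093  0.0004  0.9778]
 [-0.9778 -0.0002 -0.2093]
 [ 0.0001 -1.      0.0005]] 3.15 [ 0.3736 -0.3484  0.2455] [ 0.6604  0.2085 -0.0369  1.941   0.009   0.9918 -1.1622] 0.0003473780553272297 [ 0.6442 -0.1257 -0.2093]
red [ 0.203   0.2986 -0.0305] tool [-33.4482   3.0564  13.6025]
yel [ 0.2151  0.3531 -0.0305] tool [-39.0307   3.0557  13.6449]
```

Request:
send_rows(
  plan=[
    [-4,0,1.6,0,0],
    [-4,0,1.6,0,0],
    [-4,0,1.6,0,0],
    [-4,0,1.6,0,0],
    [-4,0,1.6,0,0],
    [-4,0,1.6,0,0],
    [-4,0,1.6,0,0],
    [-3,0,1.4,0,0],
    [-2,0,1,0,0],
    [0,1,0,0,0],
    [0,1,0,0,0],
    [0,0,0,0,0],
  ],
)

```text
clock: 4.65
tcp_pos: [0.5747, -0.0597, 0.2239]
orientation: [-1.101, 1.37, -1.367]
contact_force: [-0.0, -0.4, -0.1]
grip_width: -0.0001
```

```bash
cat > st.py <<'E'
from h import *
from bench import r
import sys
np.set_printoptions(precision=4,suppress=True)
def st(targets):
    o=r.get_obs(); M=toolaxes(o); print(o['clock'],"p",o['tcp_pos'],"q",o['joints'],"w",o['grip_width'],"F",o['contact_force'],"xhead",np.degrees(np.arctan2(M[1,0],M[0,0])))
    for n,t in targets.items():
        d=np.array(t)-o['tcp_pos']; print(n,d*100,"tool cm",M.T@d*100)
    return o,M
E
python3 - <<'E'
from st import *
import cv2
st({"red":[.5766,-.0498,.195],"yel":[.5887,.0047,.195]})
f=r.grab_frame("wrist"); cv2.imwrite("pics/w1.png",f["image"][:,:,::-1])
t=r.grab_frame("top"); cv2.imwrite("pics/t1.png",cv2.resize(t["image"][190:310,230:390,::-1],None,fx=4,fy=4,interpolation=cv2.INTER_CUBIC))
t=r.grab_frame("side"); cv2.imwrite("pics/s1.png",cv2.resize(t["image"][170:320,230:410,::-1],None,fx=4,fy=4,interpolation=cv2.INTER_CUBIC))
E
```

```text
4.65 p [ 0.5747 -0.0597  0.2239] q [ 0.1732  0.3524 -0.2237  1.8017  0.0918  1.0006 -1.876 ] w -5.657154915065729e-05 F [-0.02   -0.3858 -0.0763] xhead -102.49908404037883
red [ 0.191   0.991  -2.8857] tool cm [-1.0126  2.8844 -0.0199]
yel [ 1.401   6.441  -2.8857] tool cm [-6.5953  2.877  -0.0181]
```

View pics/w1.png

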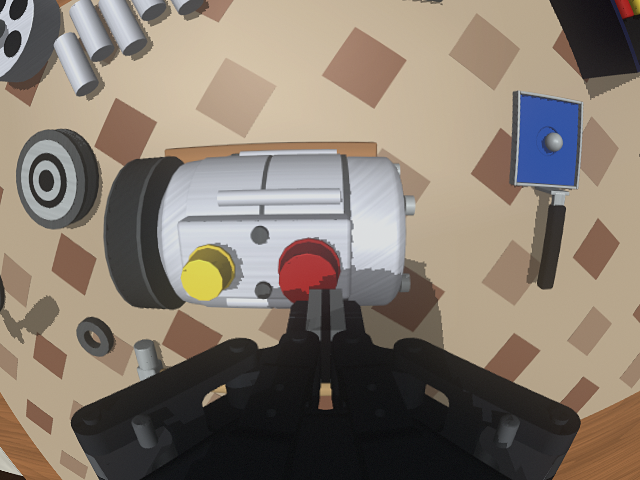

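View pics/s1.png

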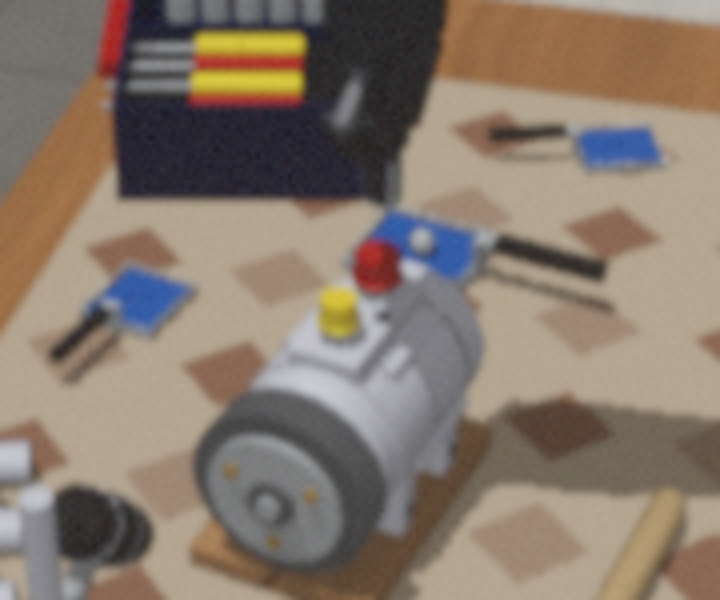

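Request:
send_rows(
  plan=[
    [-1,0,0,0,0],
    [0,1,0,0,0],
    [0,1,0,0,0],
    [0,0.3,0,0,0],
    [0,0.2,0,0,0],
    [0,0.2,0,0,0],
    [0,0,0,0,0],
  ],
)

```text
clock: 5.68
tcp_pos: [0.5785, -0.0483, 0.1983]
orientation: [-1.099, 1.367, -1.367]
contact_force: [0.2, 0.7, 0.7]
grip_width: -0.0
```

Run:
```python
from st import *
import cv2
st({"red":[.5766,-.0498,.184],"yel":[.5887,.0047,.195]})
f=r.grab_frame("wrist"); cv2.imwrite("pics/w2.png",f["image"][:,:,::-1])
```

```text
5.675 p [ 0.5785 -0.0483  0.1983] q [ 0.1543  0.3831 -0.2261  1.8219  0.1034  0.9479 -1.9035] w -4.9827230467547684e-05 F [0.1715 0.6716 0.6777] xhead -102.3933941214448
red [-0.1852 -0.1497 -1.4338] tool cm [ 0.186   1.4338 -0.1489]
yel [ 1.0248  5.3003 -0.3338] tool cm [-5.3967  0.3337 -0.1366]
```

View pics/w2.png

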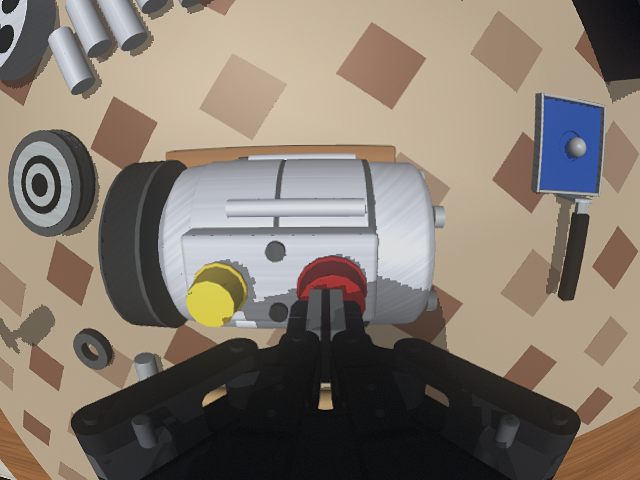

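Request:
send_rows(
  plan=[
    [0.1,0.2,-0.1,0,0],
    [0,0.2,0,0,0],
    [0,0.2,0,0,0],
    [0,0.1,0,0,0],
    [0,0,0,0,0],
  ],
)

```text
clock: 6.35
tcp_pos: [0.5772, -0.0491, 0.1919]
orientation: [-1.099, 1.367, -1.367]
contact_force: [-1.9, -0.4, 5.3]
grip_width: -0.0005
```

Request:
send_rows(
  plan=[
    [0,0.2,0,0,0],
    [0,0.2,0,0,0],
    [0,0.2,0,0,0],
    [0,0.1,0,0,0],
    [0,0,0,0,0],
  ],
)

```text
clock: 6.98
tcp_pos: [0.5772, -0.0491, 0.1849]
orientation: [-1.099, 1.367, -1.367]
contact_force: [-2.5, -1.1, 5.5]
grip_width: -0.0002
```

Request:
send_rows(
  plan=[
    [0,0.05,0,0,0],
    [0,0.05,0,0,0],
    [0,0,0,0,0],
  ],
)

```text
clock: 7.35
tcp_pos: [0.5772, -0.0491, 0.1841]
orientation: [-1.099, 1.366, -1.367]
contact_force: [-2.5, 0.1, 6.3]
grip_width: 0.0002
```

Request:
send_rows(
  plan=[
    [0,0.05,0,0,0],
    [0,0,0,0,0],
  ],
)

```text
clock: 7.6
tcp_pos: [0.5772, -0.0491, 0.184]
orientation: [-1.099, 1.366, -1.367]
contact_force: [-4.4, -0.0, 10.8]
grip_width: -0.0002
```

Request:
send_rows(
  plan=[
    [0,0.05,0,0,0],
    [0,0,0,0,0],
  ],
)

```text
clock: 7.85
tcp_pos: [0.5773, -0.0491, 0.184]
orientation: [-1.099, 1.366, -1.367]
contact_force: [-5.7, -0.6, 13.9]
grip_width: -0.0001
```

Request:
send_rows(
  plan=[
    [0,0.1,0,0,0],
    [0,0.05,0,0,0],
    [0,0,0,0,0],
  ],
)

```text
clock: 8.22
tcp_pos: [0.5774, -0.0491, 0.1838]
orientation: [-1.099, 1.366, -1.368]
contact_force: [-9.1, -0.8, 22.4]
grip_width: 0.0
```

Request:
send_rows(
  plan=[
    [0,-1,0,0,0],
    [0,-1.6,0,0,0],
    [-2,0,0,0,0],
    [-2,0,0,0,0],
    [-1.5,0,0,0,0],
    [0,0,0,0,0],
    [0,1,0,0,0],
    [0,0.2,0,0,0],
    [0,0.2,0,0,0],
    [0,0.2,0,0,0],
    [0,0,0,0,0],
  ],
)

```text
clock: 9.6
tcp_pos: [0.5882, 0.0037, 0.191]
orientation: [-1.1, 1.368, -1.368]
contact_force: [-2.5, -0.4, 5.0]
grip_width: 0.0001
```

Run:
```python
from st import *
import cv2
st({"red":[.5766,-.0498,.184],"yel":[.5887,.0047,.184]})
f=r.grab_frame("wrist"); cv2.imwrite("pics/w3.png",f["image"][:,:,::-1])
```

```text
9.6 p [0.5882 0.0037 0.191 ] q [ 0.0748  0.4055 -0.2402  1.808   0.1169  0.9435 -2.0038] w 0.00010599558524668962 F [-2.5334 -0.4366  5.0236] xhead -102.46633016453688
red [-1.1647 -5.3453 -0.6966] tool cm [5.4698 0.703  0.0176]
yel [ 0.0453  0.1047 -0.6966] tool cm [-0.1129  0.6965  0.0226]
```

View pics/w3.png

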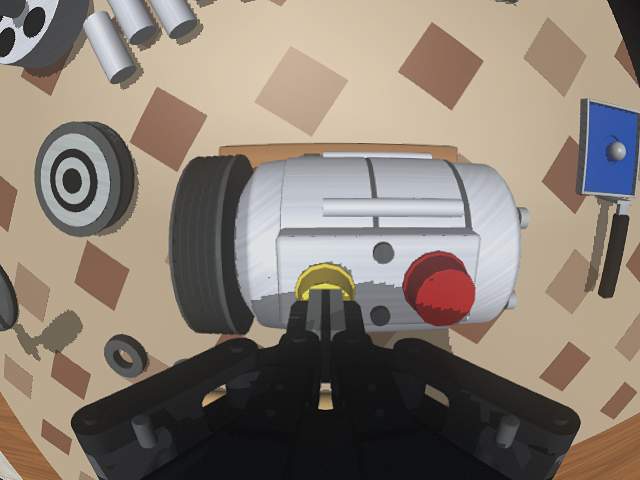

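Request:
send_rows(
  plan=[
    [0,0.2,0,0,0],
    [0,0.2,0,0,0],
    [0,0.2,0,0,0],
    [0,0.1,0,0,0],
    [0,0,0,0,0],
  ],
)

```text
clock: 10.28
tcp_pos: [0.5883, 0.0037, 0.1841]
orientation: [-1.1, 1.368, -1.368]
contact_force: [-5.3, -2.2, 6.8]
grip_width: -0.0002
```

Request:
send_rows(
  plan=[
    [0,0.1,0,0,0],
    [0,0.1,0,0,0],
    [0,0,0,0,0],
  ],
)

```text
clock: 10.65
tcp_pos: [0.5884, 0.0037, 0.1838]
orientation: [-1.1, 1.368, -1.368]
contact_force: [-9.4, -2.6, 19.6]
grip_width: -0.0003
```

Request:
send_rows(
  plan=[
    [0,-1,0,0,0],
    [0,-2,0,0,0],
    [0,-2,0,0,0],
    [3,0,-0.3,0,0],
    [4,0,-0.5,0,0],
    [4,0,-0.5,0,0.5],
    [4,0,-0.4,0,1],
    [4,0,-0.4,0,1],
    [4,0,-0.4,0,1],
    [4,0,-0.4,0,1],
    [2.7,0,0,0,1],
    [0,0,0,0,1],
  ],
)

```text
clock: 12.15
tcp_pos: [0.496, -0.282, 0.2318]
orientation: [-1.097, 1.37, -1.371]
contact_force: [0.5, -0.2, 0.3]
grip_width: 0.0858
```

Run:
```python
from st import *
import cv2
st({"grip":[.4962,-.28,.04]})
for n in("wrist","top","side"):
    f=r.grab_frame(n); cv2.imwrite(f"pics/{n}4.png",f["image"][:,:,::-1]); pickle.dump(f,open(f"{n}4.pkl","wb"))
    for t in ("tray_grip","ball","cap_suction","cap_discharge"): print(n,t,[(x["rect"],round(x["p"],2)) for x in r.recognise(n,t)])
```

```text
12.15 p [ 0.496  -0.282   0.2318] q [ 0.5061  0.3242 -0.1229  1.8184  0.0475  1.0012 -1.428 ] w 0.0857600657998336 F [ 0.4576 -0.1765  0.2526] xhead -102.67019466796619
grip [  0.0151   0.1987 -19.1776] tool cm [-0.2173 19.1774 -0.0355]
wrist tray_grip [([486.4, 92.4, 561.2, 231.1], 0.86), ([274.4, 49.1, 370.3, 265.2], 0.63)]
wrist ball [([313.5, 89.3, 336.9, 106.7], 0.55)]
wrist cap_suction [([0.0, 197.6, 23.8, 246.5], 0.66)]
wrist cap_discharge []
top tray_grip [([399.6, 224.2, 434.6, 296.7], 0.84), ([330.2, 160.6, 384.2, 185.7], 0.61), ([479.3, 271.8, 504.5, 303.1], 0.6), ([198.9, 277.4, 221.1, 297.3], 0.25)]
top ball [([410.3, 239.1, 420.1, 247.8], 0.41)]
top cap_suction [([315.2, 235.1, 328.6, 253.8], 0.58)]
top cap_discharge [([296.2, 235.8, 308.5, 247.9], 0.68), ([261.1, 215.1, 349.5, 276.8], 0.53)]
side tray_grip [([354.3, 197.6, 395.2, 212.5], 0.89), ([318.0, 219.1, 381.8, 242.8], 0.71), ([242.1, 235.0, 280.0, 257.3], 0.57)]
side ball []
side cap_suction [([309.6, 245.5, 318.9, 255.5], 0.42)]
side cap_discharge [([309.6, 244.4, 319.9, 253.6], 0.43)]
```

View pics/wrist4.png

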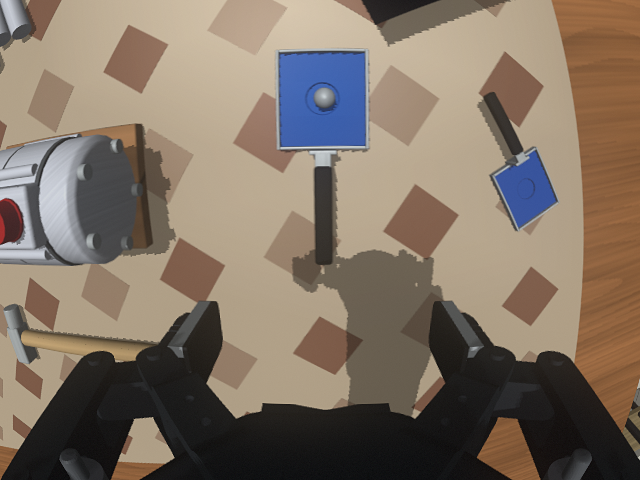

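View pics/side4.png

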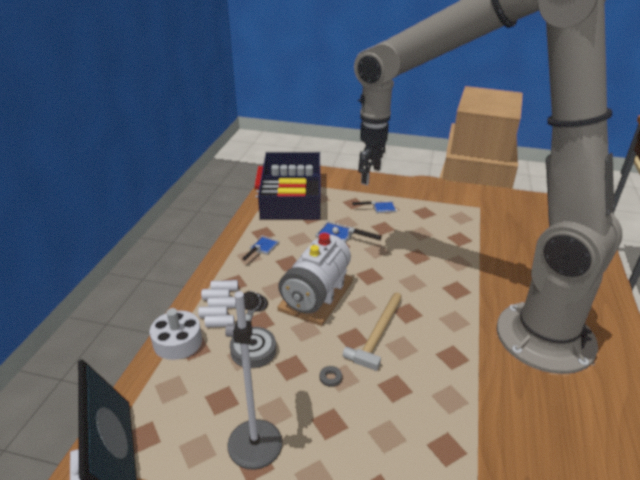

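```bash
cat >> h.py <<'E'
def wray(f,uv):
    Kw=f["camera_matrix"]; d=(np.array(uv)-Kw[:2,2])/Kw[0,0]; th=np.linalg.norm(d)
    v=np.r_[d/th*np.sin(th),np.cos(th)]; Tw=f["cam_to_world"]; return Tw[:3,3],Tw[:3,:3]@v
def wonz(f,uv,z):
    o,d=wray(f,uv); return o+d*(z-o[2])/d[2]
E
python3 - <<'E'
from h import *
import cv2
np.set_printoptions(precision=4,suppress=True)
f=pickle.load(open("wrist4.pkl","rb"))
im=f["image"][:,:,::-1]; cv2.imwrite("pics/w4c.png",cv2.resize(im[30:280,240:400],None,fx=2.4,fy=2.4,interpolation=cv2.INTER_CUBIC))
for n,uv,z in(("bar near",(323,166),.041),("bar end",(323.5,263),.041),("ball",(325,98),.0145),("c1",(278,49),.013),("c2",(368,49),.013),("c3",(368,150),.013),("c4",(277,150),.013)): print(n,wonz(f,uv,z))
E
```

```text
bar near [ 0.5399 -0.2898  0.041 ]
bar end [ 0.4539 -0.2709  0.041 ]
ball [ 0.5992 -0.3049  0.0145]
c1 [ 0.6558 -0.2731  0.013 ]
c2 [ 0.6375 -0.3541  0.013 ]
c3 [ 0.5434 -0.3334  0.013 ]
c4 [ 0.5621 -0.2507  0.013 ]
```

View pics/w4c.png

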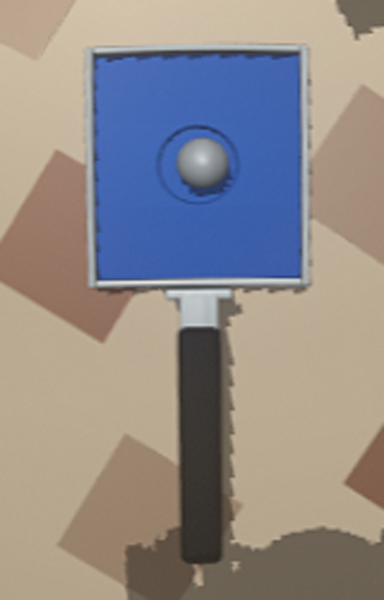

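Request:
send_rows(
  plan=[
    [-0.2,1.5,0,0,1],
    [0,3,0,0,1],
    [0,3,0,0,1],
    [0,3,0,0,1],
    [0,3,0,0,1],
    [0,3,0,0,1],
    [0,1.5,0,0,1],
    [0,1,0,0,1],
    [0,0.5,0,0,1],
    [0,0.5,0,0,1],
    [0,0,0,0,1],
  ],
  force=120,
)

```text
clock: 14.28
tcp_pos: [0.4976, -0.2773, 0.032]
orientation: [-1.099, 1.366, -1.367]
contact_force: [0.4, -0.9, 0.1]
grip_width: 0.0852
```

Run:
```python
from st import *
import cv2
st({"grip":[.4965,-.2803,.03]})
f=r.grab_frame("wrist"); cv2.imwrite("pics/w5.png",f["image"][:,:,::-1])
```

```text
14.275 p [ 0.4976 -0.2773  0.032 ] q [ 0.4801  0.5933 -0.1049  1.9514  0.1037  0.6016 -1.4796] w 0.08523740529991077 F [ 0.4137 -0.8508  0.1283] xhead -102.39401280050566
grip [-0.1063 -0.3002 -0.1977] tool cm [ 0.316   0.1977 -0.0394]
```

View pics/w5.png

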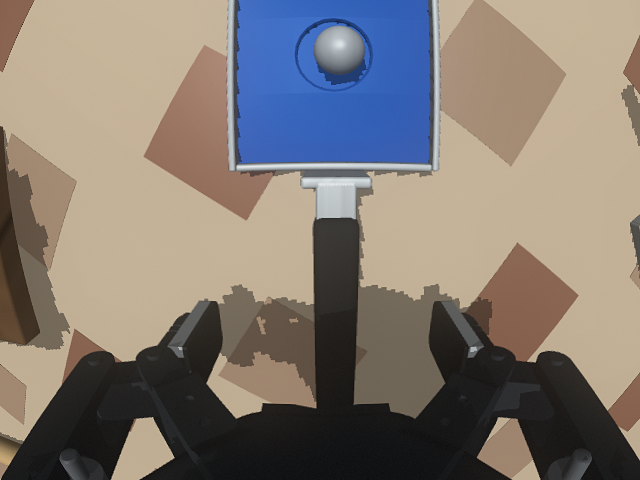

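Request:
send_rows(
  plan=[
    [0.3,0.2,0,0,1],
    [0,0,0,0,0.8],
    [0,0,0,0,0.6],
    [0,0,0,0,0.45],
    [0,0,0,0,0.35],
    [0,0,0,0,0.28],
    [0,0,0,0,0.24],
    [0,0,0,0,0.2],
    [0,0,0,0,0.15],
    [0,0,0,0,0.1],
    [0,0,0,0,0],
    [0,0,0,0,0],
  ],
  force=120,
)

```text
clock: 15.82
tcp_pos: [0.4966, -0.2802, 0.0299]
orientation: [-1.099, 1.367, -1.367]
contact_force: [-2.7, 1.0, 3.7]
grip_width: 0.0137
```

Run:
```python
from st import *
import cv2
st({"grip":[.4965,-.2803,.03]})
f=r.grab_frame("wrist"); cv2.imwrite("pics/w6.png",f["image"][:,:,::-1])
```

```text
15.825 p [ 0.4966 -0.2802  0.0299] q [ 0.485   0.5975 -0.1044  1.9501  0.1044  0.5992 -1.4749] w 0.013744032578693013 F [-2.6685  0.9814  3.7118] xhead -102.40127021565367
grip [-0.0133 -0.0058  0.0099] tool cm [ 0.0085 -0.0099 -0.0118]
```

View pics/w6.png

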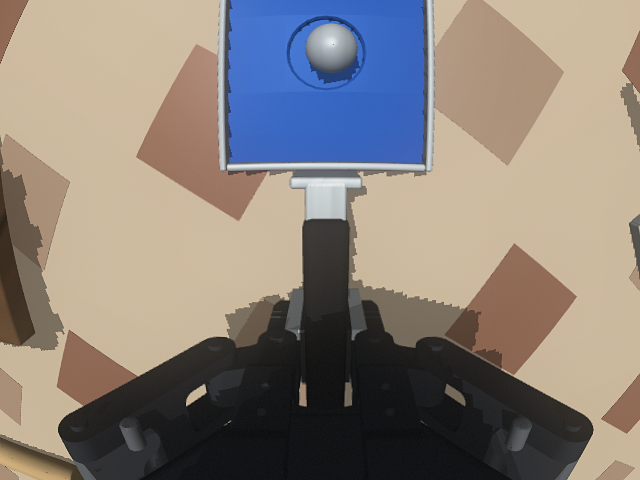

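Request:
send_rows(
  plan=[
    [0,0,0,0,0],
    [0,0,0,0,0],
    [0,-0.2,0,0,0],
    [0,-0.4,0,0,0],
    [0,-0.6,0,0,0],
    [0,-0.8,0,0,0],
    [0,-0.8,0,0,0],
    [0,-0.6,0,0,0],
    [0,-0.4,0,0,0],
    [0,-0.2,0,0,0],
    [0,0,0,0,0],
  ],
)

```text
clock: 17.25
tcp_pos: [0.4968, -0.2801, 0.0698]
orientation: [-1.099, 1.367, -1.367]
contact_force: [0.1, -0.6, -2.0]
grip_width: 0.0136
```

Run:
```python
from st import *
import cv2
st({})
f=r.grab_frame("wrist"); cv2.imwrite("pics/w7.png",f["image"][:,:,::-1])
```

```text
17.25 p [ 0.4968 -0.2801  0.0698] q [ 0.4918  0.5341 -0.1129  1.9368  0.0919  0.6755 -1.4643] w 0.013629272389434618 F [ 0.0878 -0.6242 -2.0326] xhead -102.38625834146951
```

View pics/w7.png

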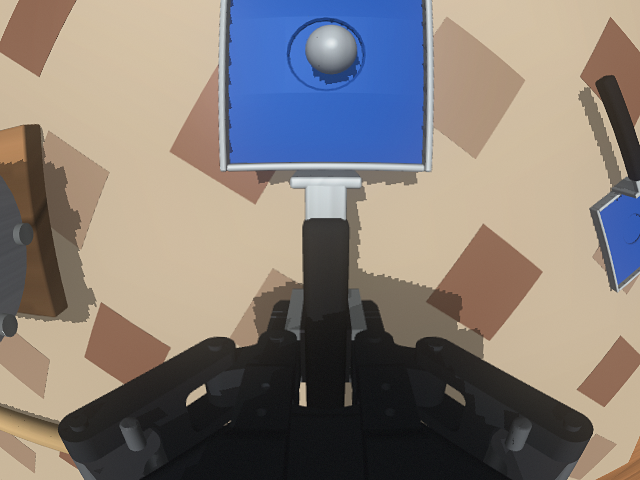

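```bash
cat > fit.py <<'E'
from h import *
import cv2
from scipy.optimize import minimize
np.set_printoptions(precision=4,suppress=True)
im={n:pickle.load(open(f"{n}4.pkl","rb"))["image"] for n in("top","side")}
roi={'top':(92,205,165,245),'side':(228,280,280,325)}
S=6
big={};m={}
for n,(x0,y0,x1,y1) in roi.items():
    c=cv2.resize(im[n][y0:y1,x0:x1],None,fx=S,fy=S,interpolation=cv2.INTER_CUBIC); big[n]=c
def cyl(p,rad=.017,L=.110):
    ox,oy,psi,a,zl=p
    look=np.array([np.sin(psi),-np.cos(psi),-1])/np.sqrt(2)   # Rz(psi)*(0,-1,-1)
    lens=np.array([ox+a*np.sin(psi),oy-a*np.cos(psi),zl])
    u=np.array([np.cos(psi),np.sin(psi),0]); v=np.cross(look,u)
    t=np.linspace(0,2*np.pi,40)
    ring=rad*(np.outer(np.cos(t),u)+np.outer(np.sin(t),v))
    return lens,look,np.r_[lens+ring,lens-look*L+ring]
def poly(n,p,**k):
    lens,look,P=cyl(p,**k); x0,y0,_,_=roi[n]
    uv=np.array([proj(n,q) for q in P]); uv=(uv-[x0,y0]+.5)*S-.5
    return cv2.convexHull(uv.astype(np.float32))[:,0]
if __name__=="__main__":
    for n in roi:
        cv2.imwrite(f"pics/roi_{n}.png",big[n][:,:,::-1])
    g=cv2.cvtColor(big['top'],cv2.COLOR_RGB2GRAY); print(np.percentile(g,[2,10,50]))
E
python3 fit.py
```

```text
[  6.  11. 122.]
```

View pics/roi_top.png

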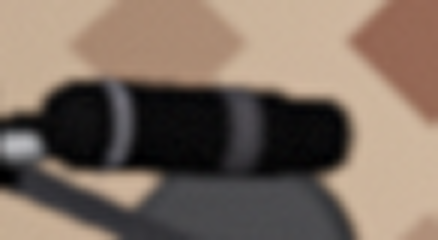

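View pics/roi_side.png

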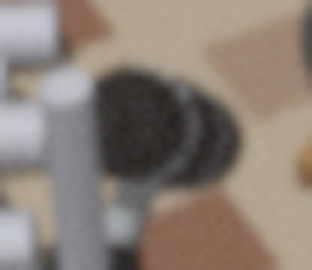

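```bash
cat > fit2.py <<'E'
from fit import *
from scipy.optimize import least_squares
def hullpts(n,p):
    ox,oy,psi,a,zl,b,rn,nl=p
    pp=[ox+b*np.cos(psi),oy+b*np.sin(psi),psi,a,zl]
    lens,look,Pn=cyl(pp,rad=rn,L=nl)
    _,_,Pm=cyl(pp,rad=.017,L=.110)
    t=Pm[:40]-look*nl
    x0,y0,_,_=roi[n]
    f=lambda P:(cv2.convexHull(((np.array([proj(n,q) for q in P])-[x0,y0]+.5)*S-.5).astype(np.float32)))
    return lens,look,f(np.r_[t,Pm[40:]]),f(Pn)
pts={'top':[(42,120),(60,90),(100,82),(150,84),(200,86),(265,91),(320,99),(343,110),(351,135),(345,160),(330,174),(200,174),(150,171),(100,169),(60,160)],
'side':[(128,67),(165,72),(190,83),(215,100),(235,120),(241,140),(235,160),(215,178),(190,186),(140,182),(110,165)]}
def res(p,full):
    out=[]
    P=full(p)
    for n in pts:
        lens,look,h1,h2=hullpts(n,P)
        for q in pts[n]:
            d1=cv2.pointPolygonTest(h1,q,True);d2=cv2.pointPolygonTest(h2,q,True)
            out.append(max(d1,d2)/S)
    return np.array(out)
ox,oy=.5950,.4605
full=lambda p:[ox,oy,p[0],p[1],p[2],p[3],.0152,p[4]]
for b in (0,1):
    f=(lambda p:[ox,oy,p[0],p[1],p[2],p[3],p[5],p[4]]) 
    g=lambda p:np.r_[res(p,f),(p[3]/(.0005 if b==0 else .05)),(p[4]-.03)/.02,(p[5]-.015)/.002]
    best=None
    for z in(.25,.28,.31):
        s=least_squares(g,[0,.08,z,0,.03,.015],diff_step=1e-3,x_scale=[.05,.01,.01,.005,.01,.002],loss='soft_l1')
        if best is None or s.cost<best.cost: best=s
    P=f(best.x); lens,look,_,_=hullpts('top',P)
    print(b,best.cost,best.x,"lens",lens,"look",look,"focus",lens+.08*look); print(res(best.x,f))
for n in roi:
    c=big[n][:,:,::-1].copy(); _,_,h1,h2=hullpts(n,P)
    for h in(h1,h2): cv2.polylines(c,[h.astype(int)],True,(0,255,0),1)
    for q in pts[n]: cv2.circle(c,q,2,(0,0,255),-1)
    x0,y0,_,_=roi[n]; u=(proj(n,lens)-[x0,y0]+.5)*S-.5; cv2.circle(c,tuple(u.astype(int)),3,(255,0,255),-1)
    cv2.imwrite(f"pics/fit_{n}.png",c)
E
python3 fit2.py
```

```text
0 9.585577340151998 [ 0.1053  0.1202  0.2739 -0.      0.0376  0.0139] lens [0.6076 0.341  0.2739] look [ 0.0743 -0.7032 -0.7071] focus [0.6136 0.2847 0.2174]
[ 2.875   2.5374  0.8442  0.7247  0.6052 -0.5795  0.2723  0.7787  0.2561
  0.2922 -0.2564  0.4319  0.6549  0.7114  1.9892  1.3391  0.1479  0.4274
  0.2182  0.0759 -0.1564  0.0318  0.3348  0.0505  0.5387  2.3733]
1 9.58480425946795 [ 0.1081  0.1201  0.274  -0.0003  0.0374  0.0139] lens [0.6077 0.3411 0.274 ] look [ 0.0763 -0.703  -0.7071] focus [0.6138 0.2848 0.2174]
[ 2.8974  2.482   0.8022  0.6997  0.5972 -0.5397  0.3305  0.7839  0.2408
  0.2746 -0.2682  0.4395  0.6797  0.7533  2.045   1.35    0.1562  0.4266
  0.2255  0.0681 -0.1739  0.015   0.3346  0.0558  0.536   2.3663]
```

View pics/fit_top.png

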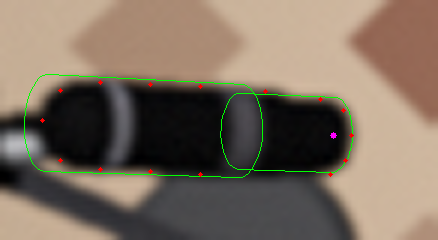

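View pics/fit_side.png

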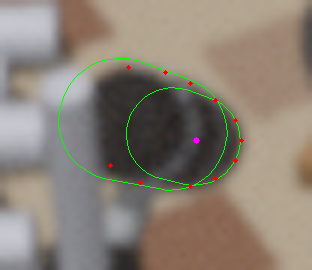

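```bash
cat > fit3.py <<'E'
import fit2
from fit2 import *
def hullpts(n,p):
    ox,oy,psi,a,zl,rm,rn,nl,L=p
    pp=[ox,oy,psi,a,zl]
    lens,look,Pn=cyl(pp,rad=rn,L=nl)
    _,_,Pm=cyl(pp,rad=rm,L=L)
    t=Pm[:40]-look*nl
    x0,y0,_,_=roi[n]
    f=lambda P:(cv2.convexHull(((np.array([proj(n,q) for q in P])-[x0,y0]+.5)*S-.5).astype(np.float32)))
    return lens,look,f(np.r_[t,Pm[40:]]),f(Pn)
fit2.hullpts=hullpts
for oxy in ((.5950,.4605),(.5950,.4625),(.5965,.4595)):
  for Lp in (.002,.05):
    f=lambda p:[*oxy,p[0],p[1],p[2],p[3],p[5],p[4],p[6]]
    g=lambda p:np.r_[res(p,f),(p[3]-.017)/.002,(p[4]-.03)/.02,(p[5]-.015)/.002,(p[6]-.110)/Lp]
    s=least_squares(g,[.1,.12,.274,.016,.03,.015,.11],diff_step=1e-3,x_scale=[.05,.01,.01,.002,.01,.002,.01],loss='soft_l1')
    P=f(s.x); lens,look,_,_=hullpts('top',P)
    print(oxy,s.cost,s.x,"lens",lens,"focus",lens+.08*look); 
print(res(s.x,f))
E
python3 fit3.py
```

```text
0 9.585577340151998 [ 0.1053  0.1202  0.2739 -0.      0.0376  0.0139] lens [0.6076 0.341  0.2739] look [ 0.0743 -0.7032 -0.7071] focus [0.6136 0.2847 0.2174]
[ 2.875   2.5374  0.8442  0.7247  0.6052 -0.5795  0.2723  0.7787  0.2561
  0.2922 -0.2564  0.4319  0.6549  0.7114  1.9892  1.3391  0.1479  0.4274
  0.2182  0.0759 -0.1564  0.0318  0.3348  0.0505  0.5387  2.3733]
1 9.58480425946795 [ 0.1081  0.1201  0.274  -0.0003  0.0374  0.0139] lens [0.6077 0.3411 0.274 ] look [ 0.0763 -0.703  -0.7071] focus [0.6138 0.2848 0.2174]
[ 2.8974  2.482   0.8022  0.6997  0.5972 -0.5397  0.3305  0.7839  0.2408
  0.2746 -0.2682  0.4395  0.6797  0.7533  2.045   1.35    0.1562  0.4266
  0.2255  0.0681 -0.1739  0.015   0.3346  0.0558  0.536   2.3663]
(0.595, 0.4605) 4.873585209971166 [0.1008 0.1203 0.2743 0.0153 0.0274 0.0135 0.1076] lens [0.6071 0.3408 0.2743] focus [0.6128 0.2845 0.2177]
(0.595, 0.4605) 2.303273969917906 [0.1016 0.1194 0.2752 0.0156 0.0286 0.0138 0.1006] lens [0.6071 0.3417 0.2752] focus [0.6129 0.2854 0.2186]
(0.595, 0.4625) 4.886503665826957 [0.0987 0.1223 0.2742 0.0153 0.027  0.0134 0.1076] lens [0.6071 0.3408 0.2742] focus [0.6126 0.2845 0.2177]
(0.595, 0.4625) 2.3149067342389813 [0.0996 0.1214 0.2751 0.0156 0.0286 0.0138 0.1006] lens [0.6071 0.3417 0.2751] focus [0.6127 0.2854 0.2186]
(0.5965, 0.4595) 5.084400137547252 [0.0857 0.1193 0.2741 0.0153 0.0276 0.0132 0.1077] lens [0.6067 0.3407 0.2741] focus [0.6115 0.2843 0.2176]
(0.5965, 0.4595) 2.5052106102536147 [0.0867 0.1183 0.2751 0.0156 0.0287 0.0137 0.1007] lens [0.6067 0.3416 0.2751] focus [0.6116 0.2853 0.2185]
[-1.1566  0.523   0.3985  0.1729 -0.0527 -0.0229 -0.1104  0.2238 -0.2383
 -0.0698 -0.0482 -0.1742 -0.0723 -0.1369  0.4105  0.4558 -0.4743 -0.1015
  0.2058  0.3087  0.034   0.1203  0.2302 -0.3178 -0.4385  1.3659]
```

Request:
send_rows(
  plan=[
    [0,-0.3,0,0,0],
    [0,-0.6,0,0,0],
    [0,-0.9,0,0,0],
    [0,-1.2,0,0,0],
    [0,-1.5,0,0,0],
    [0,-1.5,0,0,0],
    [0,-1.5,0,0,0],
    [0,-1.5,0,0,0],
    [0,-1.5,0,0,0],
    [0,-1.5,0,0,0],
    [0,-1.2,0,0,0],
    [0,-0.9,0,0,0],
  ],
)

```text
clock: 18.8
tcp_pos: [0.4969, -0.2802, 0.2116]
orientation: [-1.099, 1.366, -1.367]
contact_force: [-0.3, -1.0, -1.9]
grip_width: 0.0138
```

Request:
send_rows(
  plan=[
    [0,-0.9,0,0,0],
    [0,-1.2,0,0,0],
    [0,-1.5,0,0,0],
    [0,-1.2,0,0,0],
    [0,-0.9,0,0,0],
    [0,-0.6,0,0,0],
    [0,-0.3,0,0,0],
    [0,0,0,0,0],
  ],
)

```text
clock: 19.8
tcp_pos: [0.4967, -0.2801, 0.2767]
orientation: [-1.099, 1.367, -1.367]
contact_force: [-0.1, -0.1, -1.6]
grip_width: 0.0133
```

Run:
```python
from st import *
import cv2
st({"via":[.497,.14,.28]})
for n in("wrist","side"):
    f=r.grab_frame(n); cv2.imwrite(f"pics/{n}8.png",f["image"][:,:,::-1])
```

```text
19.8 p [ 0.4967 -0.2801  0.2767] q [ 0.5078  0.2817 -0.1272  1.7679  0.0397  1.0946 -1.4196] w 0.013327648603978278 F [-0.104  -0.1298 -1.6262] xhead -102.38698472451816
via [ 0.0263 42.0103  0.326 ] tool cm [-41.038   -0.3245  -8.9861]
```

View pics/wrist8.png

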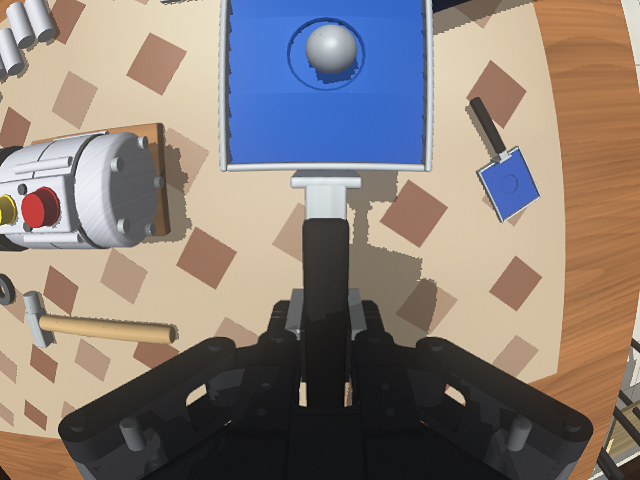

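View pics/side8.png

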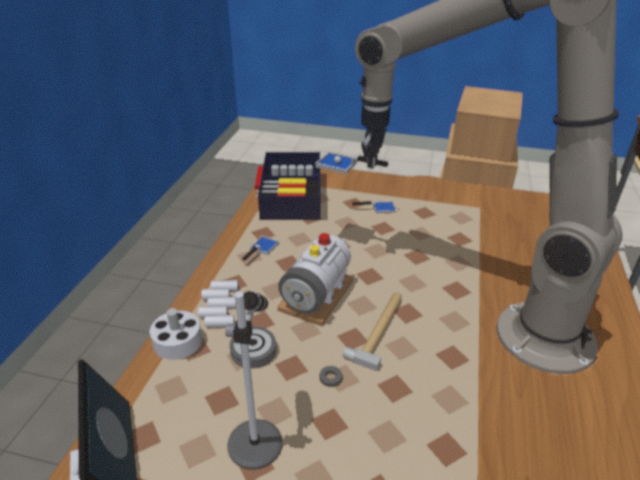

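Request:
send_rows(
  plan=[
    [-0.3,0,-0.06,0,0],
    [-0.6,0,-0.13,0,0],
    [-0.9,0,-0.2,0,0],
    [-1.2,0,-0.26,0,0],
    [-1.5,0,-0.33,0,0],
    [-1.8,0,-0.4,0,0],
    [-2,0,-0.44,0,0],
    [-2,0,-0.44,0,0],
    [-2,0,-0.44,0,0],
    [-2,0,-0.44,0,0],
    [-2,0,-0.44,0,0],
    [-2,0,-0.44,0,0],
  ],
)

```text
clock: 21.4
tcp_pos: [0.4966, -0.091, 0.2769]
orientation: [-1.099, 1.366, -1.366]
contact_force: [-0.4, -0.7, -1.5]
grip_width: 0.0137
```

Request:
send_rows(
  plan=[
    [-2,0,-0.44,0,0],
    [-2,0,-0.44,0,0],
    [-2,0,-0.44,0,0],
    [-2,0,-0.44,0,0],
    [-2,0,-0.44,0,0],
    [-2,0,-0.44,0,0],
    [-1.8,0,-0.4,0,0],
    [-1.5,0,-0.33,0,0],
    [-1.2,0,-0.26,0,0],
    [-0.9,0,-0.2,0,0],
    [-0.6,0,-0.13,0,0],
    [-0.3,0,-0.06,0,0],
  ],
)

```text
clock: 22.9
tcp_pos: [0.4968, 0.0947, 0.2768]
orientation: [-1.099, 1.367, -1.367]
contact_force: [0.3, 0.2, -2.4]
grip_width: 0.0137
```

Request:
send_rows(
  plan=[
    [0,0,0,-1,0],
    [0,0.2,0,-2,0],
    [0,0.3,0,-3,0],
    [0,0.4,0,-4,0],
    [0,0.4,0,-4,0],
    [0,0.4,0,-4,0],
    [0,0.4,0,-4,0],
    [0,0.4,0,-4,0],
    [0,0.3,0,-3,0],
    [0,0.2,0,-2,0],
    [0,0,0,-1,0],
    [0,0,0,0,0],
  ],
)

```text
clock: 24.4
tcp_pos: [0.4969, 0.0945, 0.2469]
orientation: [-1.352, 0.953, -0.954]
contact_force: [-0.2, -0.7, -2.2]
grip_width: 0.0138
```

Run:
```python
from st import *
import cv2
st({"fin":[.5122,.2484,.2335]})
for n in("wrist","top","side"):
    f=r.grab_frame(n); cv2.imwrite(f"pics/{n}9.png",f["image"][:,:,::-1]); pickle.dump(f,open(f"{n}9.pkl","wb"))
```

```text
24.4 p [0.4969 0.0945 0.2469] q [ 0.0807  0.2305 -0.4516  1.927   0.1182  1.0094 -1.6524] w 0.013821847366538537 F [-0.2423 -0.6801 -2.2456] xhead -70.40108547367808
fin [ 1.5317 15.3911 -1.3428] tool cm [-13.9858   1.3429   6.6054]
```

View pics/wrist9.png

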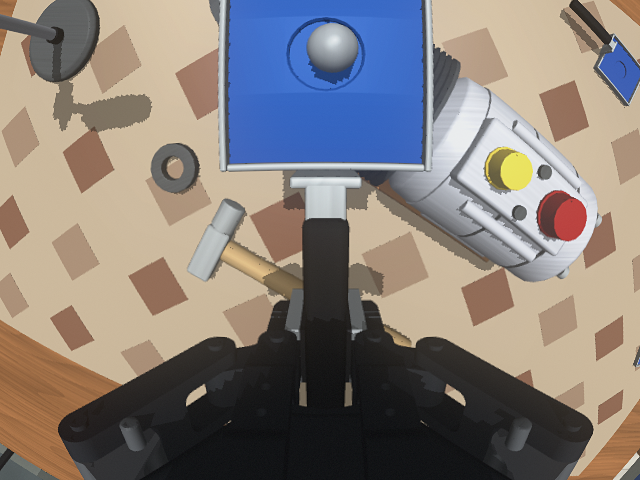

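View pics/top9.png

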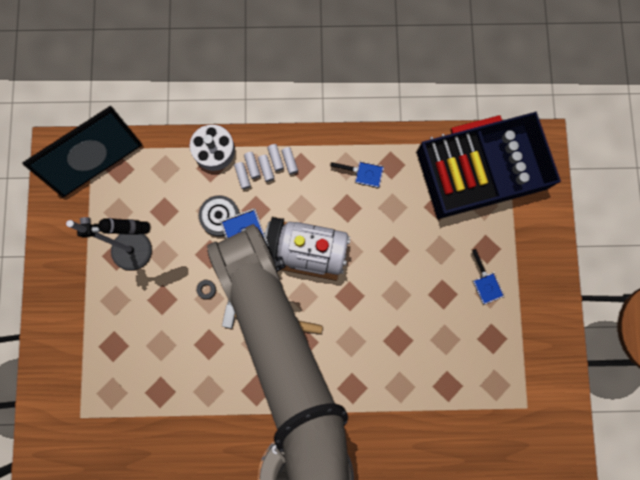

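View pics/side9.png

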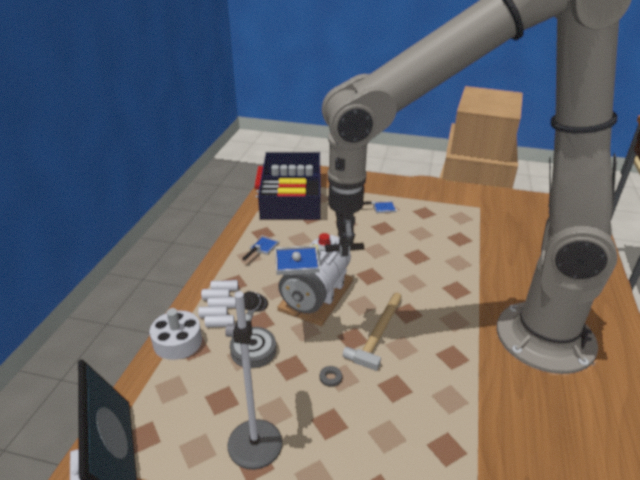

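Run:
```python
from h import *
import cv2
from bench import r
np.set_printoptions(precision=4,suppress=True)
f=pickle.load(open("wrist9.pkl","rb")); s=pickle.load(open("side9.pkl","rb"))["image"]
o=r.get_obs(); p=o['tcp_pos']; M=toolaxes(o)
b=wonz(f,(331.5,48),p[2]-.0155); pk=wonz(f,(326.5,54),p[2]-.0195)
print("ball wrist",b,"tool off",M.T@(b-p)*100,"pocket",M.T@(pk-p)*100)
c=cv2.resize(s[225:300,260:360,::-1],None,fx=6,fy=6,interpolation=cv2.INTER_CUBIC); cv2.imwrite("pics/s9c.png",c)
w=f["image"][:,:,::-1]; cv2.imwrite("pics/w9c.png",cv2.resize(w[0:190,210:450],None,fx=3,fy=3,interpolation=cv2.INTER_CUBIC))
```

```text
ball wrist [0.5975 0.1281 0.2314] tool off [ 0.2189  1.5523 10.6079] pocket [ 0.0293  1.9523 10.4497]
```

View pics/s9c.png

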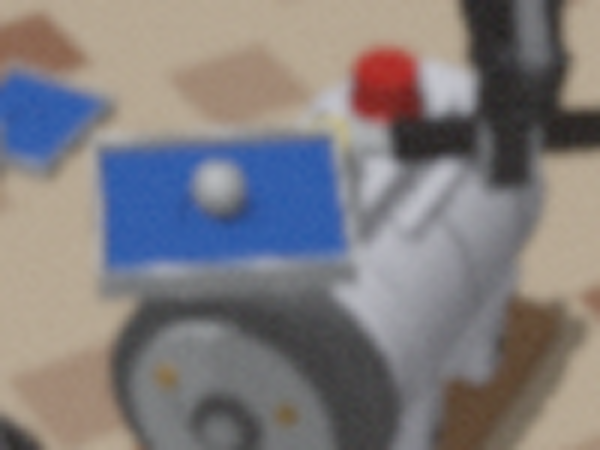

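View pics/w9c.png

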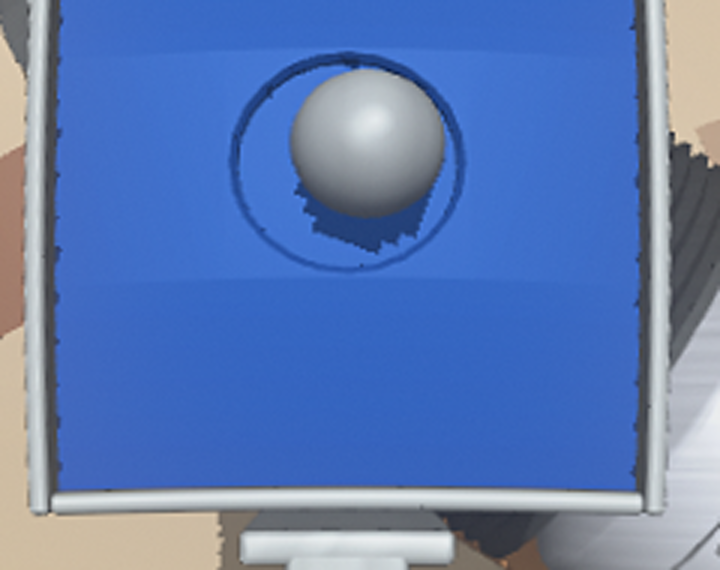

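Run:
```python
from h import *
from bench import r
np.set_printoptions(precision=4,suppress=True)
f=pickle.load(open("wrist9.pkl","rb"))
o=r.get_obs(); p=o['tcp_pos']; M=toolaxes(o)
A=np.zeros((3,3));B=np.zeros(3)
for oo,d in (wray(f,(332.3,47.5)),ray("side",(296.0,255.9))):
    P=np.eye(3)-np.outer(d,d);A+=P;B+=P@oo
b=np.linalg.solve(A,B); print(b,"tool",M.T@(b-p)*100)
bb=p+M@np.array([.0023,.0155,.1065]); foc=np.array([.6127,.285,.218]); print(bb,"to go",foc-bb,"tool",M.T@(foc-bb)*100)
```

```text
[0.5989 0.128  0.2309] tool [ 0.2706  1.6018 10.7315]
[0.598  0.1281 0.2314] to go [ 0.0147  0.1569 -0.0134] tool [-14.2882   1.3428   6.6485]
```

Request:
send_rows(
  plan=[
    [-0.3,0.1,0.14,0,0],
    [-0.6,0.2,0.28,0,0],
    [-0.9,0.3,0.41,0,0],
    [-1.2,0.3,0.55,0,0],
    [-1.3,0.2,0.6,0,0],
    [-1.3,0.1,0.6,0,0],
    [-1.3,0.1,0.6,0,0],
    [-1.2,0,0.55,0,0],
    [-0.9,0,0.41,0,0],
    [-0.6,0,0.28,0,0],
    [-0.3,0,0.14,0,0],
    [0,0,0,0,0],
  ],
)

```text
clock: 26.05
tcp_pos: [0.5065, 0.2031, 0.2338]
orientation: [-1.352, 0.953, -0.954]
contact_force: [-0.9, 0.3, -1.7]
grip_width: 0.0136
```

Run:
```python
from st import *
import cv2
o,M=st({})
p=o['tcp_pos']; bb=p+M@np.array([.0025,.0158,.107]); foc=np.array([.6127,.285,.218]); print(bb,"to go",foc-bb,"tool",M.T@(foc-bb)*100)
for n in("wrist","top","side"):
    f=r.grab_frame(n); cv2.imwrite(f"pics/{n}10.png",f["image"][:,:,::-1]); pickle.dump(f,open(f"{n}10.pkl","wb"))
    for t in("scope_lens","ball"): print(n,t,[(x["rect"],round(x["p"],2)) for x in r.recognise(n,t)])
s=cv2.imread("pics/side10.png");t=cv2.imread("pics/top10.png")
cv2.imwrite("pics/s10c.png",cv2.resize(s[200:350,180:370],None,fx=4,fy=4,interpolation=cv2.INTER_CUBIC))
cv2.imwrite("pics/t10c.png",cv2.resize(t[180:290,60:250],None,fx=4,fy=4,interpolation=cv2.INTER_CUBIC))
```

```text
26.05 p [0.5065 0.2031 0.2338] q [-0.0943  0.3185 -0.4885  1.8523  0.1743  1.0129 -1.8833] w 0.013607863031443653 F [-0.9442  0.2502 -1.7123] xhead -70.39399801356065
[0.6082 0.2366 0.218 ] to go [0.0045 0.0484 0.    ] tool [-4.4071 -0.0021  2.0509]
wrist scope_lens []
wrist ball [([303.6, 21.6, 357.3, 72.3], 0.87)]
top scope_lens [([76.0, 215.4, 151.8, 237.4], 0.81)]
top ball []
side scope_lens [([223.4, 290.5, 269.1, 344.2], 0.68)]
side ball [([251.5, 271.8, 352.0, 311.7], 0.64), ([275.0, 288.3, 286.7, 293.2], 0.46)]
```

View pics/s10c.png

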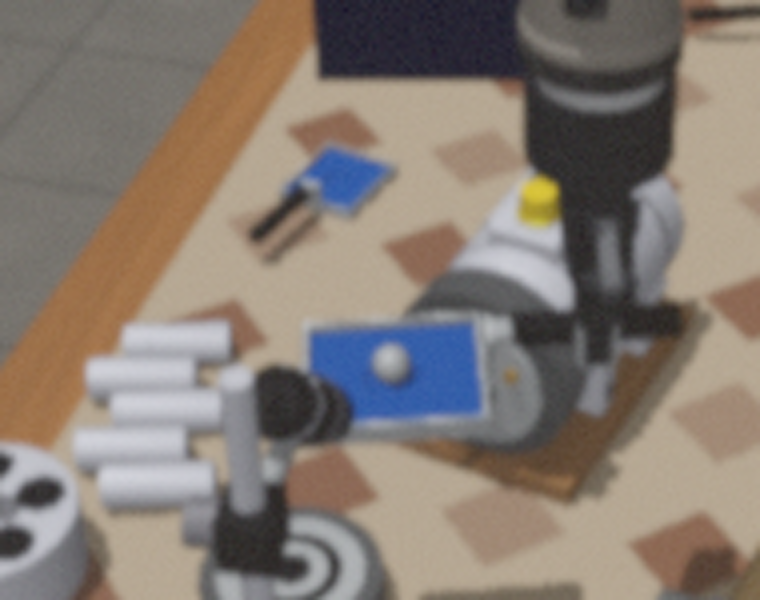

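View pics/t10c.png

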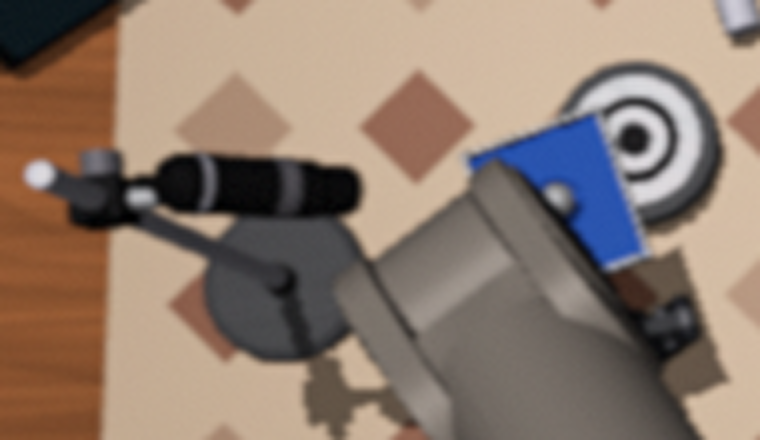

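View pics/wrist10.png

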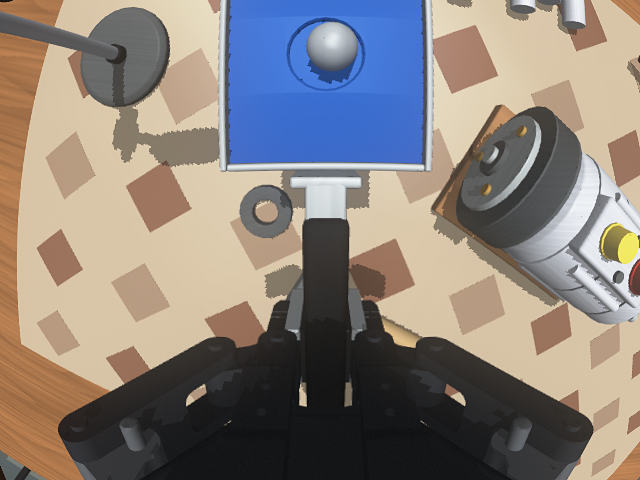

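Run:
```python
from h import *
np.set_printoptions(precision=4,suppress=True)
for z in np.arange(.25,.65,.05): print(round(z,2),proj("side",[.5065,.2031,z]),proj("top",[.5065,.2031,z]))
for z in(.4,.45,.5,.55): print(z,onz("top",(146,251),z),onz("top",(182,221),z))
```

```text
0.25 [328.9626 276.4837] [210.5382 272.2272]
0.3 [329.3941 257.3454] [206.473  269.9396]
0.35 [329.8494 237.1489] [202.0677 267.4607]
0.4 [330.3306 215.8041] [197.2776 264.7653]
0.45 [330.84   193.2102] [192.0502 261.8239]
0.5 [331.38   169.2541] [186.3227 258.601 ]
0.55 [331.9537 143.809 ] [180.0196 255.0542]
0.6 [332.5641 116.7314] [173.0497 251.1322]
0.4 [0.536  0.3055 0.4   ] [0.5956 0.2349 0.4   ]
0.45 [0.5289 0.2909 0.45  ] [0.5858 0.2235 0.45  ]
0.5 [0.5217 0.2764 0.5   ] [0.5761 0.2121 0.5   ]
0.55 [0.5146 0.2619 0.55  ] [0.5663 0.2007 0.55  ]
```

View pics/side10.png

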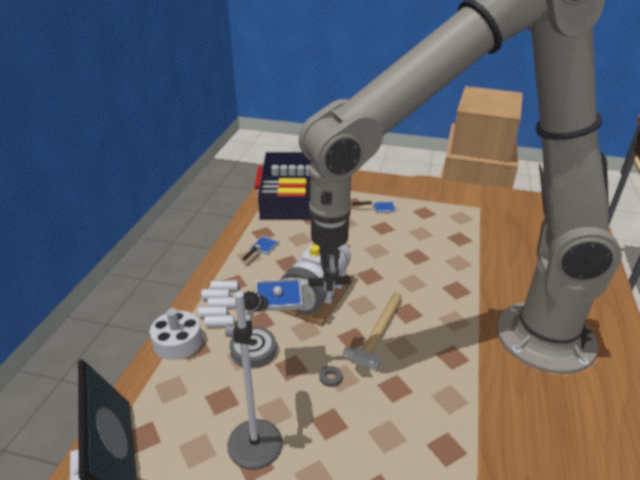

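Request:
send_rows(
  plan=[
    [-0.2,0,0.1,0,0],
    [-0.4,0,0.2,0,0],
    [-0.6,0,0.3,0,0],
    [-0.8,0,0.35,0,0],
    [-0.8,0,0.35,0,0],
    [-0.6,0,0.3,0,0],
    [-0.5,0,0.25,0,0],
    [-0.3,0,0.1,0,0],
    [-0.2,0,0.1,0,0],
    [0,0,0,0,0],
    [0,0,0,0,0],
    [0,0,0,0,0],
  ],
)

```text
clock: 28.0
tcp_pos: [0.5111, 0.2513, 0.2338]
orientation: [-1.352, 0.954, -0.954]
contact_force: [0.1, -0.4, -2.5]
grip_width: 0.0137
```

Run:
```python
from st import *
import cv2
o,M=st({})
p=o['tcp_pos']; bb=p+M@np.array([.0025,.0158,.107]); foc=np.array([.6127,.285,.218]); print(bb,"to go",foc-bb,"tool",M.T@(foc-bb)*100)
print("expected px", proj("side",bb),proj("top",bb))
for n in("wrist","top","side"):
    f=r.grab_frame(n); cv2.imwrite(f"pics/{n}11.png",f["image"][:,:,::-1]); pickle.dump(f,open(f"{n}11.pkl","wb"))
s=cv2.imread("pics/side11.png");t=cv2.imread("pics/top11.png")
cv2.imwrite("pics/s11c.png",cv2.resize(s[240:350,200:340],None,fx=5,fy=5,interpolation=cv2.INTER_CUBIC))
cv2.imwrite("pics/t11c.png",cv2.resize(t[180:290,60:220],None,fx=5,fy=5,interpolation=cv2.INTER_CUBIC))
```

```text
28.0 p [0.5111 0.2513 0.2338] q [-0.1705  0.3597 -0.4965  1.798   0.1967  1.0329 -1.9705] w 0.013713187099889841 F [ 0.1409 -0.4402 -2.5014] xhead -70.40663542246556
[0.6127 0.2848 0.218 ] to go [-0.      0.0002 -0.    ] tool [-0.0217  0.0004  0.0044]
expected px [268.6643 305.0668] [178.2626 228.809 ]
```

View pics/s11c.png

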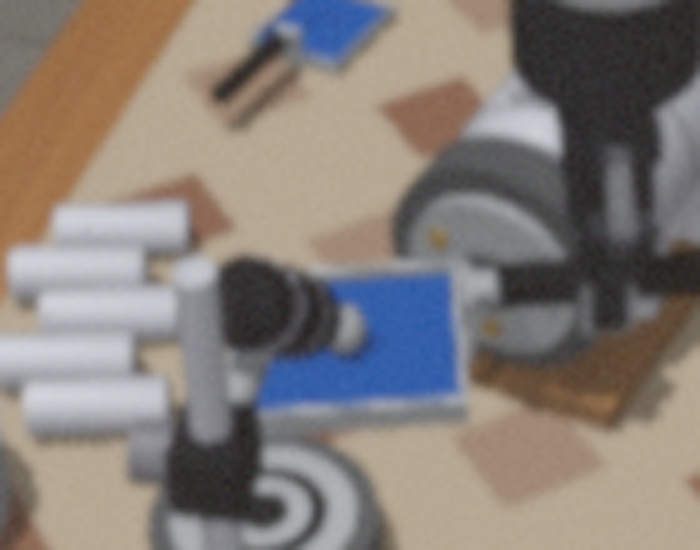

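View pics/t11c.png

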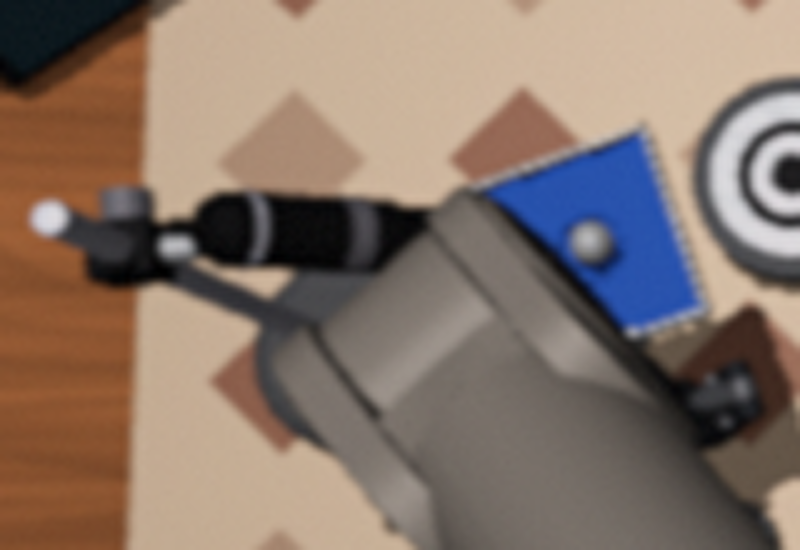

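View pics/wrist11.png

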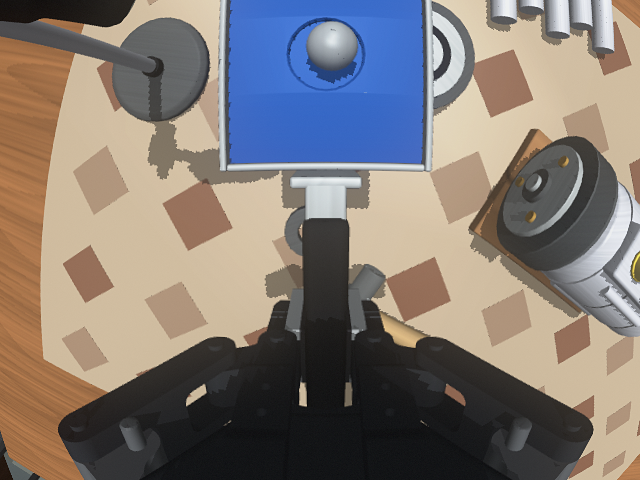

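Run:
```python
from fit import *
f=pickle.load(open("wrist11.pkl","rb")); Tw=f["cam_to_world"];K3=f["camera_matrix"]
def wproj(q):
    c=np.linalg.inv(Tw)@np.r_[q,1]; c=c[:3]; th=np.arctan2(np.hypot(c[0],c[1]),c[2]); return K3[:2,2]+K3[0,0]*th*c[:2]/np.hypot(c[0],c[1])
im=f["image"][:,:,::-1].copy()
pad=cv2.copyMakeBorder(im,150,0,150,0,cv2.BORDER_CONSTANT)
for rad,L,col in((.0138,.0286,(0,255,0)),(.0156,.1006,(0,0,255))):
    lens,look,P=cyl([.595,.4605,.1012,.1198,.2747],rad=rad,L=L)
    if L>.05: P=np.r_[P[:40]-look*.0286,P[40:]]
    for q in P:
        u=wproj(q)+150
        if (u>0).all() : cv2.circle(pad,tuple(u.astype(int)),1,col,-1)
print(lens,wproj(lens), lens+.08*look)
cv2.imwrite("pics/w11o.png",cv2.resize(pad[:300,:400],None,fx=2,fy=2))
```

```text
[0.6071 0.3413 0.2747] [127.6026 -28.5562] [0.6128 0.285  0.2181]
```

View pics/w11o.png

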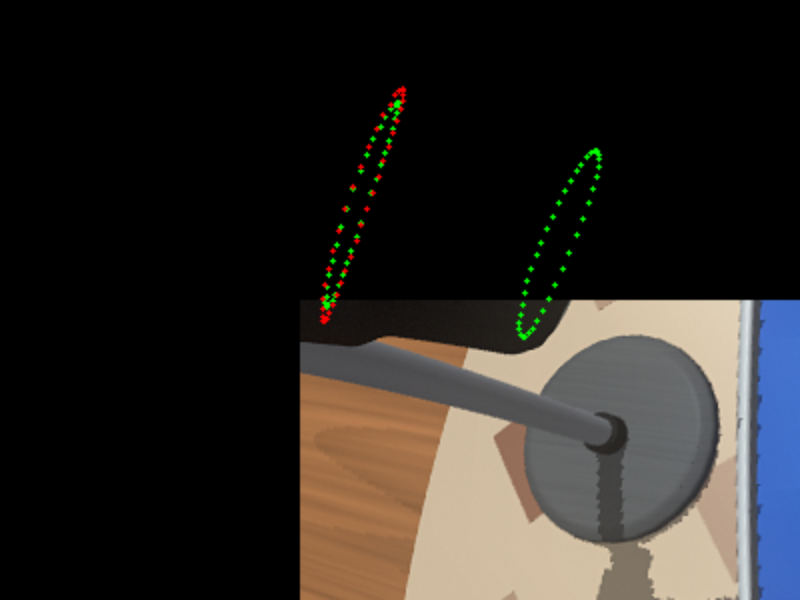

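```bash
cat > fit4.py <<'E'
from fit import *
from scipy.optimize import least_squares
f=pickle.load(open("wrist11.pkl","rb")); Tw=f["cam_to_world"];K3=f["camera_matrix"]
def wproj(q):
    c=np.linalg.inv(Tw)@np.r_[q,1]; c=c[:3]; h=np.hypot(c[0],c[1]); return K3[:2,2]+K3[0,0]*np.arctan2(h,c[2])*c[:2]/h
pts={'top':[(60,90),(100,82),(150,84),(200,86),(265,91),(320,99),(343,110),(351,135),(345,160),(330,174),(200,174),(150,171),(100,169),(60,160)],
'side':[(165,72),(190,83),(215,100),(235,120),(241,140),(235,160),(215,178),(190,186)]}
px={n:[((u+.5)/S-.5+roi[n][0],(v+.5)/S-.5+roi[n][1]) for u,v in pts[n]] for n in pts}
px['wrist']=[(135,0),(132,7),(124,17.5),(110,26),(75,22.5),(50,19)]
pr={'top':lambda q:proj('top',q),'side':lambda q:proj('side',q),'wrist':wproj}
W={'top':1/.4,'side':1/.4,'wrist':1/2.}
def model(p):
    psi,a,zl,rm,rn,nl,b,ox,oy=p
    lens,look,Pn=cyl([ox,oy,psi,a,zl],rad=rn,L=nl); _,_,Pm=cyl([ox,oy,psi,a,zl],rad=rm,L=.110)
    return lens,look,np.r_[Pm[:40]-look*nl,Pm[40:]],Pn
def res(p):
    lens,look,Pm,Pn=model(p); out=[]
    for n in px:
        hs=[cv2.convexHull(np.array([pr[n](q) for q in P]).astype(np.float32)) for P in(Pm,Pn)]
        bb=p[6] if n!='wrist' else 0
        out+= [(max(cv2.pointPolygonTest(h,(float(q[0]),float(q[1])),True) for h in hs)-bb)*W[n] for q in px[n]]
    return np.r_[out,(p[3]-.017)/.0005,(p[4]-.0145)/.003,(p[5]-.025)/.02,(p[6]-.3)/.4,(p[7]-.595)/.0015,(p[8]-.4605)/.0015]
for z in(.27,.278):
    s=least_squares(res,[.1,.12,z,.017,.0145,.025,.3,.595,.4605],diff_step=1e-3,x_scale=[.05,.01,.01,.001,.002,.01,.3,.002,.002],loss='soft_l1')
    lens,look,_,_=model(s.x); print(s.cost,s.x,"lens",lens,"focus",lens+.08*look)
print(s.fun)
E
python3 fit4.py
```

```text
12.711614890747036 [0.1009 0.121  0.2733 0.0177 0.0159 0.0299 1.1502 0.595  0.4604] lens [0.6072 0.3401 0.2733] focus [0.6129 0.2838 0.2168]
12.673120480225016 [0.1017 0.1211 0.2734 0.0178 0.0159 0.0298 1.1845 0.5949 0.4605] lens [0.6072 0.3401 0.2734] focus [0.613  0.2838 0.2168]
[ 4.1308 -0.1512 -0.512  -0.8727 -0.3434 -0.4033  1.4112  0.1088  0.5192
 -0.8005 -0.6372 -0.1216 -0.0224  3.1383 -1.0524 -0.3506  0.5597  0.8403
  0.2798  0.5816  0.9064 -0.5668 -0.5995 -0.7661  0.2326 -0.0065 -0.83
 -0.9235  1.567   0.4786  0.2424  2.2112 -0.035   0.0035]
```

Request:
send_rows(
  plan=[
    [0.05,0.05,-0.02,0,0],
    [0.05,0.05,-0.02,0,0],
    [0,0,0,0,0],
    [0,0,0,0,0],
    [0,0,0,0,0],
    [0,0,0,0,0],
    [0,0,0,0,0],
    [0,0,0,0,0],
  ],
)

```text
clock: 29.15
tcp_pos: [0.511, 0.2504, 0.2328]
orientation: [-1.352, 0.953, -0.953]
contact_force: [-0.1, -0.2, -2.6]
grip_width: 0.0142
```

Run:
```python
from st import *
import cv2
o,M=st({})
p=o['tcp_pos']; bb=p+M@np.array([.0025,.0158,.107]); foc=np.array([.613,.2838,.2168]); print(bb,"to go",foc-bb,"qvel",o['qvel'],"tool down",M[:,1])
f=r.grab_frame("wrist"); cv2.imwrite("pics/w12.png",f["image"][:,:,::-1])
a=pickle.load(open("wrist11.pkl","rb"))["image"]
t=r.grab_frame("top"); cv2.imwrite("pics/t12.png",t["image"][:,:,::-1])
s=r.grab_frame("side"); cv2.imwrite("pics/s12.png",cv2.resize(s["image"][200:380,200:420,::-1],None,fx=3.5,fy=3.5,interpolation=cv2.INTER_CUBIC))
```

```text
29.15 p [0.511  0.2504 0.2328] q [-0.1693  0.36   -0.4963  1.8001  0.1969  1.0305 -1.9692] w 0.014210275179475026 F [-0.0879 -0.2368 -2.6394] xhead -70.39031407857296
[0.6127 0.284  0.217 ] to go [ 0.0003 -0.0002 -0.0002] qvel [ 0.0016 -0.0009 -0.0006  0.0016  0.0005  0.0001 -0.0001] tool down [ 0.  0. -1.]
```

View pics/w12.png

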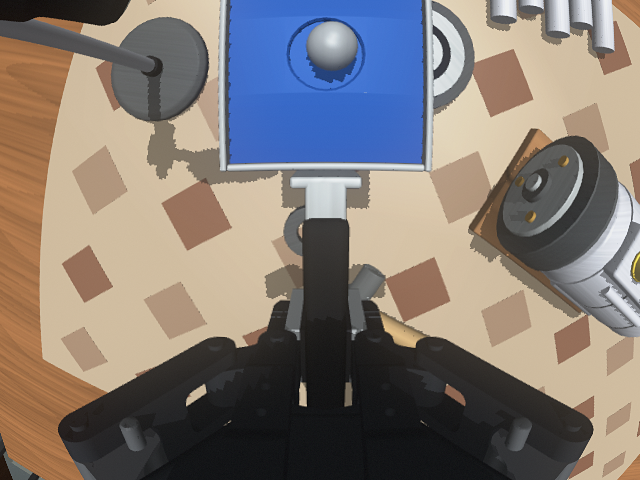

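View pics/t12.png

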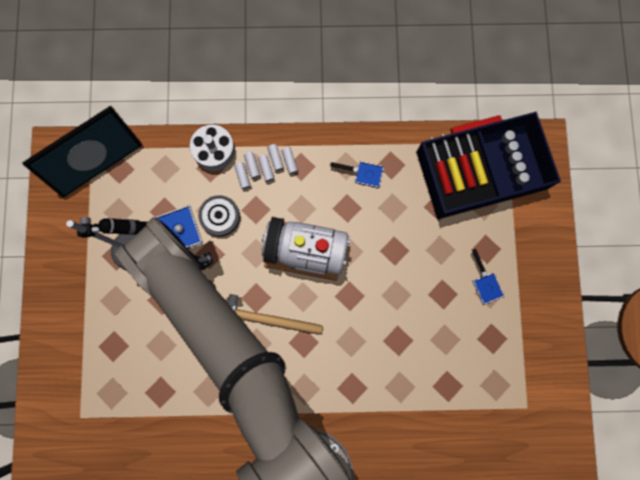

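View pics/s12.png

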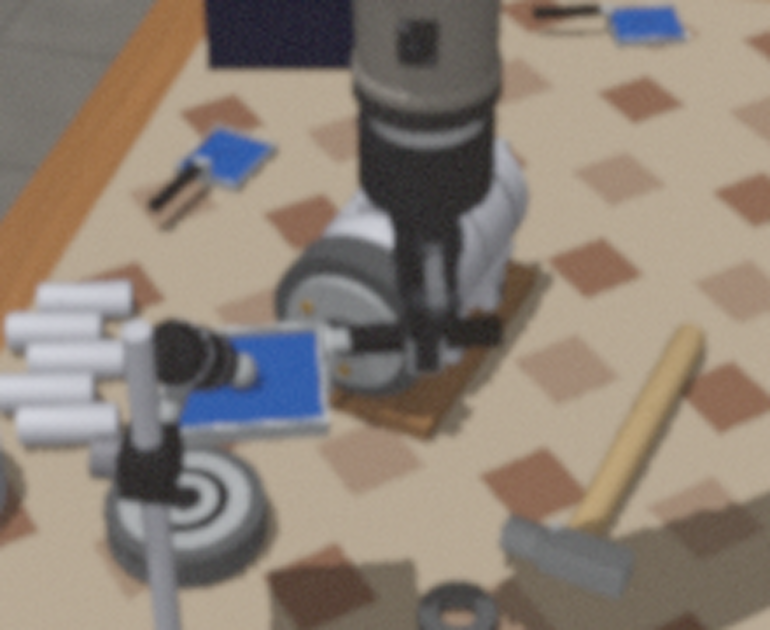

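Run:
```python
from h import *
import cv2
np.set_printoptions(precision=4,suppress=True)
s=cv2.imread("pics/side4.png");t=cv2.imread("pics/top4.png");s0=cv2.imread("pics/side0.png")
for n,a in(("red",[.5766,-.0498]),("yel",[.5887,.0047])):
    for z in(.17,.18): print(n,z,proj("side",[*a,z]),proj("top",[*a,z]))
k=8
A=cv2.resize(s0[225:270,295:340],None,fx=k,fy=k,interpolation=cv2.INTER_CUBIC);B=cv2.resize(s[225:270,295:340],None,fx=k,fy=k,interpolation=cv2.INTER_CUBIC)
cv2.imwrite("pics/caps.png",np.hstack([A,B]))
```

```text
red 0.17 [324.272  235.8206] [321.7354 244.6111]
red 0.18 [324.3204 232.6139] [321.8076 243.9978]
yel 0.17 [314.4171 247.2391] [299.0575 240.0543]
yel 0.18 [314.4237 243.9839] [298.9654 239.4086]
```

View pics/caps.png

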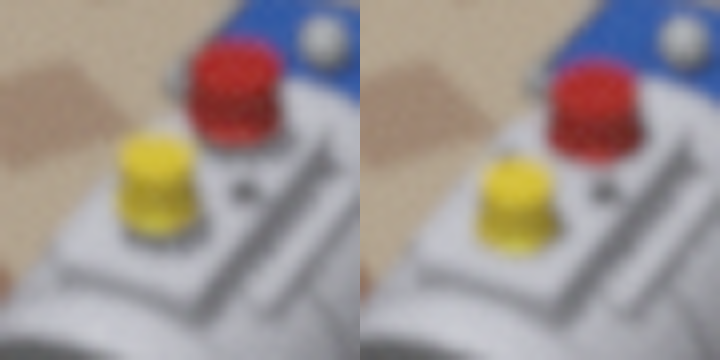

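Before and after, both caps dropped about 3 px: the red top is now near (324,236) and the yellow near (314,247), which matches a top height of 170 mm. The gap under each cap is gone, so I'm handing in.

Run:
```python
from bench import r
print(r.hand_in())
```

```text
the job is handed in; nothing more can be done
None
```

The job is handed in at about 29 s of the 66 s allowed. Both caps are home, and the tray is held level and still with the ball at the microscope's focus point.

- **Caps:** I pushed each cap down with the shut fingertips until they stopped at 170 mm above the bench. The force then rose to 22 N on red and 20 N on yellow. The before and after pictures show the gap under each cap gone.
- **Tray:** I took the largest of the three blue trays. It measured about 96 x 85 mm and was the only one with the ball. I gripped it in the middle of the handle at 120 N and carried it over the compressor with slow starts and stops.
- **Last checks:** The ball is still in its pocket, and the tool points straight down. The tray shows no sag in the wrist picture, and joint speeds are near zero. No sideways force showed on the wrist beyond about 1 N while carrying, and nothing else on the bench looks moved.
- **Ball position:** I put the ball at about (0.613, 0.284, 0.217), within about 0.5 mm of the focus point I estimated. The top and side pictures show it within about half a pixel of where that predicts.
- **What disagreed:** The side and top cameras cannot see the lens face. The focus point comes from fitting the barrel outline, and the fits with and without the wrist view differed by about 1 to 2 mm. I used the combined fit. The barrel's measured radius and length also came out slightly under the given sizes unless I allowed for blurred edges, so the focus point could be off by about 2 to 3 mm.

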